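# Cover the pump housing and hold it in the pump-action bench clamp

### The arm

A 7-joint arm with a two-finger parallel gripper is mounted at the origin on the work surface. World frame = base frame: x ahead of the robot, y to its left, z up, the work surface at z = 0. Lengths are in m, angles in rad, forces in N, time in s.
With the tool pointing down it reaches from about 0.425 to 0.875 m from the base axis. Payload 4.7 kg.
Tool frame: the origin (TCP) lies on the front face of the gripper's body, between the roots of the fingers; the fingertips stand bot.tips_ahead ahead of it and the grasp point (between the pads) lies 54 mm ahead of it (bot.tips_ahead is the distance from the TCP to the fingertips, in m); z points along the fingers, y is the direction in which the jaws open and shut (so a half turn about z gives the same grasp; the last joint's range is limited). The gripper opens to 85 mm and grips with 20 to 120 N. Pads are 22 mm wide; open, the fingers measure 114 mm over their backs; the gripper's body (76 mm by 85 mm) begins 54 mm behind the grasp point. The pads swing forward as they close: fully open they stand 13 mm farther back than shut.
Start: joints at [-1.236, 0.321, -0.07, 1.45, 0.023, 1.371, -0.057], TCP at [0.205, 0.617, 0.304] pointing down, gripper open.
Joint ranges: [-2.86, 2.86], [-0.3, 2.09], [-1.38, 1.24], [0.06, 2.45], [-1.56, 4.7], [0.09, 2.05], [-2.69, 2.69]. Speed limits (rad/s): [2.57, 2.57, 3.14, 3.14, 3.14, 3.14, 3.14].

### API

Orientations are given as [roll, pitch, yaw] about the fixed x, y, z axes, in that order (R = Rz(yaw) Ry(pitch) Rx(roll)).
In Python, from workcell import status, imaging, bot gives the robot as it stands. The module is installed in compiled form; this text tells all that it offers.
- The arm moves only by the tool drive_tool, never from a script. Its argument "targets" is a list of rows, each a list of 4 numbers: the shift along the tool's x, y, z in mm, then the turn about the tool's z in rad. In form: [[x, y, z, yaw], ...]. A call has 1 to 10 rows; each row shifts and turns the pose as measured when the row begins, along the tool's axes as they then stand; what a row does not reach is not made up. A row lasts 1/8 s, in which the tool goes at most 62.5 mm and 10.7 degrees, less where a joint would pass 70% of its speed; a pose out of reach is approached as far as the arm can. A call is refused whole if a number of a shift passes 62.5 or a number of a turn 0.188, either way. A call with a gripper value outside its range is refused whole. "fingers" is the finger opening in mm, from 0 to 85.4, set as the call begins (left out, the last holds). The fingers move at their own pace and stop on an object; "force" is the grip in N (left out, the last holds). Time passes only in rows, so rows that do not move let the fingers close. It gives the time, the measured TCP pose, the force and the opening at its end, in the units of the state.
- status.state(): the state, without advancing time (a new reading comes with each control period).
- imaging.grab_frame(name): name is "side" or "top" or "wrist"; returns a dict with "img" (384x512x3 uint8, red, green, blue), "fx", "fy", "cx", "cy" (pixels), "R" (3x3) and "t" (3): a world point X has camera coordinates R X + t; the wrist camera has in their place "tool_from_camera" (4x4, takes a point from camera to tool coordinates, whose origin is the TCP and whose axes are the flange's). Camera axes: x right, y down, z forward; pixel columns grow to the right and rows downward; lengths in m; the calibration is good to about 2 mm. The wrist camera is an equidistant fisheye: a pixel r from the principal point sees the ray r / f radians off the axis. A picture is of the moment at which its call begins: read the wrist's pose just before it. There is no depth.
- bot.job_done(): hands the job in, once; it reports no verdict.
The state is a dict: "clock": time; "joint_positions": joint angles; "qvel": joint speeds; "joint_efforts": joint torques, N m; "tcp_pos": TCP position; "ee_rot": TCP orientation; "wrist_force": force on the tool from outside, world axes, zero at the start; "ft_torque": the same for the moment, N m; "width": finger opening in m.
Only numpy, scipy, OpenCV 4.12 (cv2) and the standard library are available. Lean on these libraries where they do the work, as an engineer would, in place of code of your own. Each camera call takes 0.05 s, during which the arm holds its last target.

### The job

Set the round end cover, spigot down, into the bore of the square pump housing that stands in the bench clamp, so that it sits fully seated and level. Then pump the clamp's orange trigger, and only the trigger, until the rubber pad bears on the housing and holds it against the fixed stop, with the pad's yellow spring plunger pressed back about half way and never all the way. Finish while still holding the trigger squeezed, with the other parts on the bench left where they lie.

Things in the scene. Friction and masses are not known exactly. Their poses are not given: they have to be found in the camera images.
- clamp: Blue bench clamp fixed to the bench. Origin: on the bench, on its centre line; x runs along the clamp from trigger end to fixed stop, z up. Along x: dark base plate -200 to 175 mm (100 wide, 12 thick); two blue cheeks -175 to -65 mm, 62 wide, top 87 above the bench, with the jaw's toothed bar between; fixed stop's face at 140 mm, its top 67 above the bench.
- stop (a point): Foot of the fixed stop's inner face on the clamp's centre line, on top of the base plate (12 mm above the bench). Axes as the clamp's. Housing against the stop: its centre at x = -40 mm here.
- post_grip (a point): Fixed black grip post, 12 mm thick along the clamp's x, 30 wide; this point: its middle, at clamp x = -136 mm, 130 mm above the bench; post top 145 mm. It stands behind the trigger, away from the housing. Post's back face to resting trigger's front face: 62 mm at this height, 35 mm when fully squeezed.
- paddle: Orange trigger paddle, 12 mm thick, 30 wide, upright in front of the black post (housing side). Origin: mid-thickness, 55 mm from the pivot, 11 mm below its upper end, 128 mm above the bench at rest; z along the paddle. Squeeze it towards the post (clamp's -x).
- trigger (a joint): Trigger angle, rad: 0 at rest (leaning 0.25 rad to the housing), grows as squeezed towards the post, end stop 0.5 (27 mm of paddle travel). Pivot 75 mm above the bench at clamp x = -100 mm. Squeezing takes 11 to 20 N; a spring of 2 to 4 N returns it, the jaw then stays. A full stroke and return moves the jaw on about 11 mm (one tooth of the bar); a stroke's first third may be free play.
- jaw (a joint): Travel of the jaw (red block with toothed bar) towards the stop, m: 0 fully back, 0.075 at most. Only the trigger is to move it; friction of about 11 N holds it. At value q the face of the relaxed pad is at clamp x = 14 mm + q, so it meets a housing that stands at the stop at about q = 0.046.
- jaw_block: Red block of the jaw, 22 x 70 x 45 mm, top 59 mm above the bench. Origin: its centre. Not to be pushed by the robot.
- pad_plate: Black rubber pad at the front of the jaw, 60 mm wide, 36 mm high, 8 mm thick, on a yellow spring plunger. Origin: centre of the face that meets the housing, 38 mm above the bench. Not to be pushed by the robot.
- pad (a joint): How far the pad is pressed back into the jaw, m: 0 free, 0.024 all the way. Spring of 0.4 N per mm. Out, 24 mm of yellow plunger shows between pad and red block.
- housing_rim (a point): Aluminium pump housing, a square block 80 x 80 x 70 mm, loose, standing on the clamp's base plate between pad and stop. This point: centre of the round bore's mouth, on its top face, 82 mm above the bench. Bore 56 mm diameter, 50 mm deep. z up.
- housing: The same housing; origin: centre of its underside, 12 mm above the bench; x along the clamp.
- cover_boss (a point): Round steel end cover lying on the bench, brass boss up; this point: on its axis, half-way up the boss. Boss 28 mm diameter, 30 high, on a flange 72 mm diameter, 8 thick; under it a chamfered spigot 52 mm diameter, 6 deep. The point is 15 mm above the flange's top, 23 above its under face, 29 above the spigot's foot. z along the axis, up.
- cover_seat (a point): Centre of the under face of the cover's flange, which rests on the housing's top face when seated.
- bearing_mid (a point): Dark steel bearing ring, 68 mm outer and 40 mm inner diameter, 18 mm high; leave it. Its centre.
- piston_a_mid (a point): Steel piston standing on its brass shoe, 70 mm tall, 30 mm wide at the foot; leave it. Half-way up.
- piston_b_mid (a point): A second such piston; leave it.
- piston_c_mid (a point): A third such piston; leave it.
- wrench_grip (a point): Wrench, 200 mm, lying on the bench; leave it. Middle of its handle.
There are look-alikes about, which are no part of the job. There is more than one size of the part that bears cover_boss; the job needs the middle-sized.

How it is judged:
By the outcome, as a careful person would: the job done as asked, in the order asked, and still so for the second after the job is handed in, while the arm keeps its last pose, push and grip.
It also fails if it takes over 72 s, if anything falls off the work surface, if the arm or the gripper's body presses on something with over 40 N, if the wrist force passes 120 N, or if a joint passes its speed limit or range.

## Working session

There is one attempt and no reset: what is moved stays moved. The work goes in short steps, Python scripts to look and compute and a tool call to move; the robot and the scene stay as the last step left them, time stands still between calls to the robot, and variables do not carry over. Pictures are saved under pics/ and viewed, and the job is handed in when it is done.

Besides the shell and the picture viewer there is one more tool, called after "Emit:" in YAML: its name, and indented under it one key for each argument. drive_tool: Moves the arm, as the interface text tells. Its arguments: {"type":"object","properties":{"targets":{"type":"array"},"fingers":{"type":"number"},"force":{"type":"number"}},"required":["targets"]}

```bash
mkdir -p pics; ls
python3 - <<'E'
from workcell import status, imaging, bot
import cv2
print(status.state(), bot.tips_ahead)
for n in ["side","top","wrist"]:
    f=imaging.grab_frame(n)
    cv2.imwrite(f"pics/a_{n}.png",f["img"][:,:,::-1])
    print(n,{k:(v if k!="img" else 0) for k,v in f.items()})
E
```

```text
pics
{'clock': 0.0, 'joint_positions': array([-1.23590699,  0.32183979, -0.07007842,  1.45167893,  0.02261854,
        1.3707997 , -0.05684598]), 'qvel': array([ 1.01090738e-03,  1.33008533e-03,  2.97987201e-04, -5.65176852e-04,
        1.03067880e-03, -2.34183082e-06,  8.86788249e-05]), 'joint_efforts': array([-3.11765134e-04, -4.93582642e+01, -3.81695721e-01, -3.14335620e+01,
        1.31742869e-02,  1.14670739e-02,  1.45842608e-05]), 'tcp_pos': array([0.20487763, 0.61644545, 0.30281045]), 'ee_rot': array([-3.13965744e+00,  1.18659384e-04,  2.82088582e+00]), 'wrist_force': array([-0.62811788,  0.22618123,  0.71176704]), 'ft_torque': array([-0.02733272, -0.01002949, -0.02380681]), 'width': 0.0853307403126118} 0.0726
side {'img': 0, 'fx': 399.1939135770927, 'fy': 399.1939135770927, 'cx': 260.83053818459, 'cy': 192.0739438285923, 'R': array([[-0.97320895, -0.22984226, -0.00607211],
       [-0.11918345,  0.52688451, -0.84153908],
       [ 0.19662054, -0.81826967, -0.54016212]]), 't': array([0.55884678, 0.14739588, 0.91072623])}
top {'img': 0, 'fx': 398.1846572537134, 'fy': 398.1846572537134, 'cx': 253.38625882402172, 'cy': 194.82369971486102, 'R': array([[ 0.02358555, -0.99930994, -0.02869442],
       [-0.99886927, -0.02237061, -0.04194917],
       [ 0.04127831,  0.02965137, -0.99870761]]), 't': array([0.02373608, 0.54224171, 0.99753127])}
wrist {'img': 0, 'fx': 297.3186396354542, 'fy': 297.3186396354542, 'cx': 257.970101543864, 'cy': 192.00514816644696, 'tool_from_camera': array([[ 1.01864561e-04, -9.45961442e-01, -3.24279109e-01,
         8.47558016e-02],
       [ 9.99999232e-01,  4.97006308e-04, -1.13570166e-03,
        -2.07615172e-03],
       [ 1.23549874e-03, -3.24278744e-01,  9.45960765e-01,
        -7.02331119e-02],
       [ 0.00000000e+00,  0.00000000e+00,  0.00000000e+00,
         1.00000000e+00]])}
```

View pics/a_side.png

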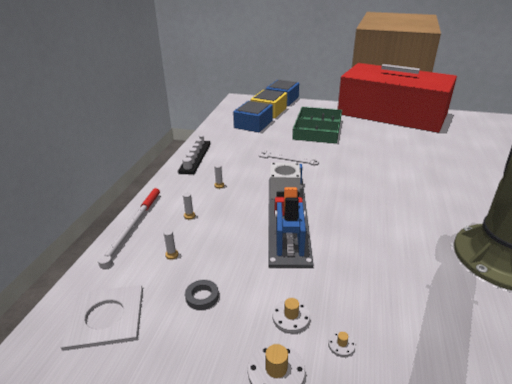

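View pics/a_top.png

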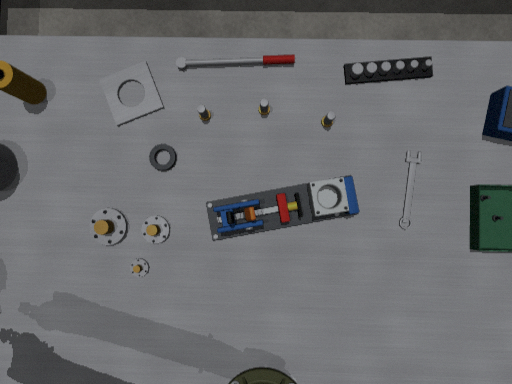

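View pics/a_wrist.png

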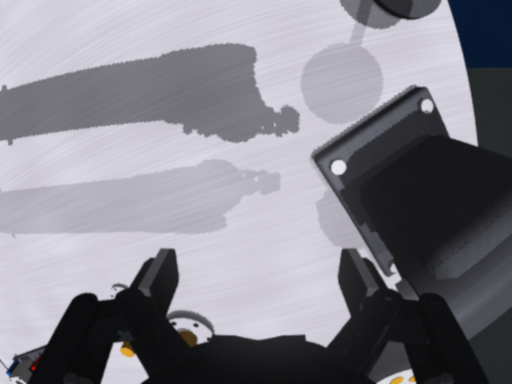

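```bash
cat > h.py <<'E'
from workcell import status, imaging, bot
import cv2, numpy as np
from scipy.spatial.transform import Rotation as Ro
def ray(f,u,v):
    d=np.array([(u-f["cx"])/f["fx"],(v-f["cy"])/f["fy"],1.]); R=f["R"]
    return -R.T@f["t"], R.T@d
def atz(f,u,v,z):
    o,d=ray(f,u,v); return o+d*(z-o[2])/d[2]
def proj(f,X):
    c=f["R"]@np.asarray(X,float)+f["t"]; return np.array([f["fx"]*c[0]/c[2]+f["cx"],f["fy"]*c[1]/c[2]+f["cy"]])
def pose():
    s=status.state(); return s["tcp_pos"],Ro.from_euler("xyz",s["ee_rot"]).as_matrix()
def wproj(f,X,p,R):
    T=f["tool_from_camera"]; x=R.T@(np.asarray(X,float)-p); c=T[:3,:3].T@(x-T[:3,3])
    r=np.hypot(c[0],c[1]); th=np.arctan2(r,c[2]); return np.array([f["cx"]+f["fx"]*th*c[0]/r,f["cy"]+f["fy"]*th*c[1]/r])
def wray(f,u,v,p,R):
    a=(u-f["cx"])/f["fx"];b=(v-f["cy"])/f["fy"];th=np.hypot(a,b)
    c=np.array([np.sin(th)*a/th,np.sin(th)*b/th,np.cos(th)])
    T=f["tool_from_camera"]; return p+R@T[:3,3], R@T[:3,:3]@c
def watz(f,u,v,z,p,R):
    o,d=wray(f,u,v,p,R); return o+d*(z-o[2])/d[2]
def crop(img,x0,y0,x1,y1,k,name):
    cv2.imwrite(name,cv2.resize(img[y0:y1,x0:x1],None,fx=k,fy=k,interpolation=cv2.INTER_CUBIC)[:,:,::-1])
E
python3 - <<'E'
from h import *
f=imaging.grab_frame("top"); im=f["img"]
crop(im,80,195,190,290,6,"pics/b1.png")
crop(im,200,165,365,250,4,"pics/b2.png")
s=imaging.grab_frame("side")
crop(s["img"],240,150,340,270,5,"pics/b3.png")
hsv=cv2.cvtColor(im,cv2.COLOR_RGB2HSV)
m=cv2.inRange(hsv,(12,120,90),(28,255,255)); n,l,st,c=cv2.connectedComponentsWithStats(m)
for i in range(1,n):
    if st[i,4]>15: print(st[i],c[i],atz(f,*c[i],0.044))
E
```

```text
[  0  61  13  27 231] [ 5.61471861 73.61904762] [0.83313451 0.66971473 0.044     ]
[287 202  10   8  52] [291.5        205.40384615] [ 0.51643135 -0.05853716  0.044     ]
[249 207   7  13  50] [251.64 213.26] [0.49494473 0.03845021 0.044     ]
[ 94 220  14  15 156] [100.82051282 226.87179487] [0.45248846 0.41062105 0.044     ]
[147 225  10  10  84] [151.53571429 229.67857143] [0.44871828 0.28406068 0.044     ]
[133 266   7   6  35] [136.22857143 268.57142857] [0.35260676 0.31864611 0.044     ]
```

View pics/b1.png

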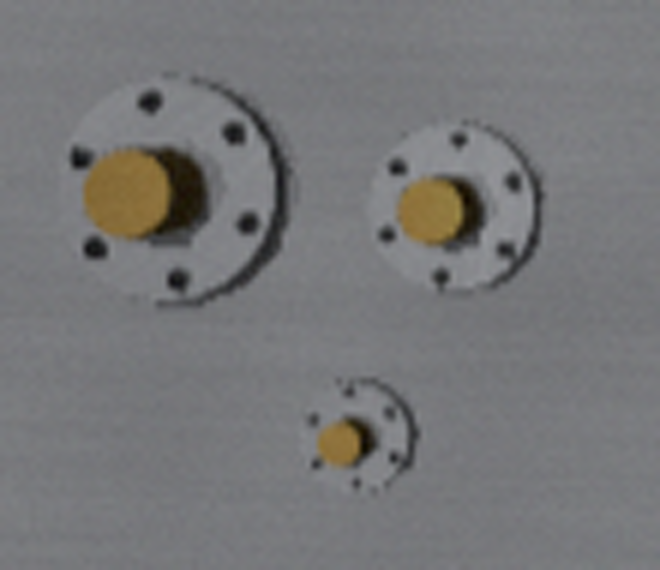

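View pics/b2.png

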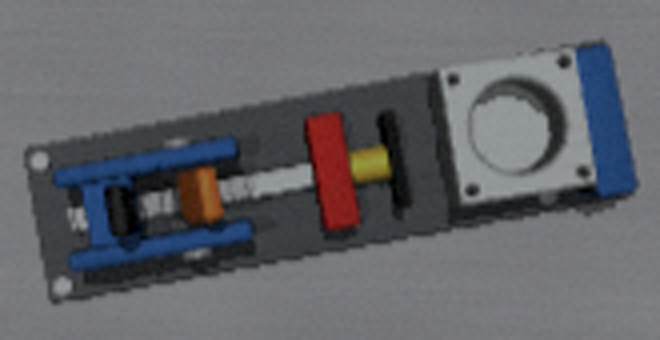

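View pics/b3.png

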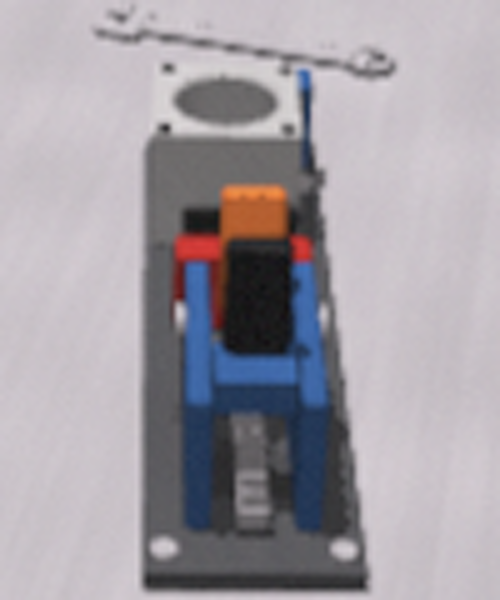

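```bash
cat >> h.py <<'E'
def C(cl,P):
    x,y,a=cl; P=np.atleast_2d(P).astype(float)
    return np.c_[x+np.cos(a)*P[:,0]-np.sin(a)*P[:,1],y+np.sin(a)*P[:,0]+np.cos(a)*P[:,1],P[:,2]]
E
python3 - <<'E'
from h import *
from scipy.optimize import least_squares
f=imaging.grab_frame("top"); im=f["img"]
P=np.array([[-200,50,12],[-200,-50,12],[-175,31,87],[-175,-31,87],[-65,31,87],[-65,-31,87]])/1000
px=np.array([[28,150],[52,300],[54,170],[71,270],[238,140],[252,238]])/4+[200,165]-.4
g=lambda cl:(np.array([proj(f,X) for X in C(cl,P)])-px).ravel()
r=least_squares(g,[0.5,0.0,-1.39]); cl=r.x; print(cl,r.fun.round(1))
# overlay
big=cv2.resize(im[165:250,200:365],None,fx=4,fy=4,interpolation=cv2.INTER_CUBIC)[:,:,::-1].copy()
def dr(P,col):
    p=np.array([proj(f,X) for X in C(cl,np.array(P)/1000)]); p=((p-[200,165]+.4)*4).astype(np.int32)
    cv2.polylines(big,[p.reshape(-1,1,2)],True,col,1)
dr([[-200,50,12],[-200,-50,12],[175,-50,12],[175,50,12]],(0,255,0))
dr([[20,40,82],[20,-40,82],[100,-40,82],[100,40,82]],(0,0,255))
dr([[60,40,82],[60,-40,82],[140,-40,82],[140,40,82]],(255,0,255))
dr([[140,40,67],[140,-40,67],[160,-40,67],[160,40,67]],(0,255,255))
dr([[-142,15,145],[-142,-15,145],[-130,-15,145],[-130,15,145]],(255,255,0))
dr([[14,30,56],[14,-30,56],[6,-30,56],[6,30,56]],(255,255,0))
cv2.imwrite("pics/c1.png",big)
E
```

```text
[ 0.51147701 -0.0494578  -1.37897846] [-0.7 -0.8 -0.3  0.6 -0.1 -0.5 -0.1  0.6  0.  -0.8  1.   0.8]
```

View pics/c1.png

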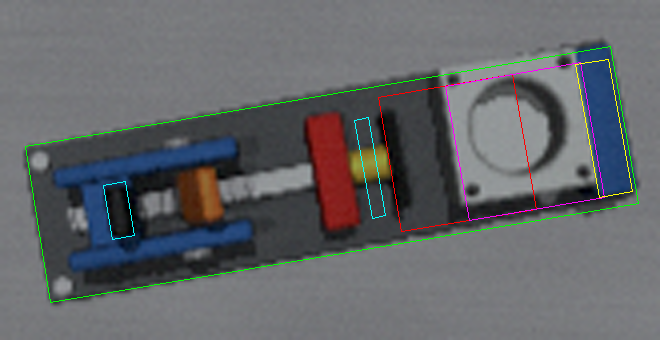

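Emit:
drive_tool:
  targets:
    - [-42,-30,0,0]
    - [-42,-30,0,0]
    - [-42,-30,0,0]
    - [-42,-30,0,0]
    - [-42,-30,0,0]
    - [-42,-30,0,0]
    - [0,0,0,-0.17]
    - [0,0,0,-0.17]
    - [0,0,0,-0.17]
    - [0,0,0,0]
  fingers: 50

```text
clock: 1.55
tcp_pos: [0.3934, 0.3575, 0.303]
ee_rot: [3.141, 0.001, -2.94]
wrist_force: [0.9, 0.4, 0.3]
width: 0.0498
```

```bash
cat >> h.py <<'E'
def delta(X,yaw=None):
    s=status.state(); p,R=pose(); d=R.T@(np.asarray(X,float)-p)*1000
    print("clk",s["clock"],"tcp",p.round(4),"rot",s["ee_rot"].round(4),"w",round(s["width"],4),"F",s["wrist_force"].round(1)," tool delta mm",d.round(1), "turn", None if yaw is None else round(-((yaw-s["ee_rot"][2]+np.pi)%(2*np.pi)-np.pi),3))
E
python3 - <<'E'
from h import *
delta([.4487,.2841,.15],3.3334)
p,R=pose(); f=imaging.grab_frame("wrist"); cv2.imwrite("pics/d1.png",f["img"][:,:,::-1]); print(wproj(f,[.4487,.2841,.044],p,R))
E
```

```text
clk 1.55 tcp [0.3934 0.3575 0.303 ] rot [ 3.1406e+00  5.0000e-04 -2.9396e+00] w 0.0498 F [0.9 0.4 0.3]  tool delta mm [-39.4 -83.2 153. ] turn 0.01
[190.14811948 201.67311765]
```

View pics/d1.png

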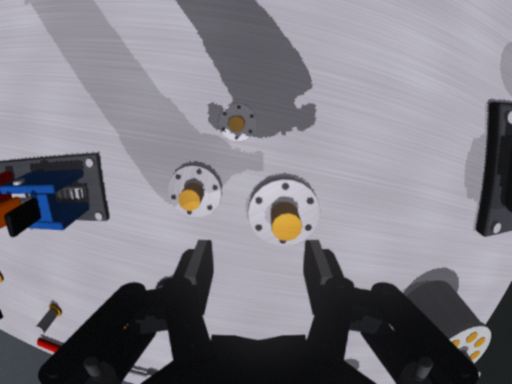

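The wrist view shows the small cover at (237,123), the middle one at (190,199) and the large one at (286,226). The middle one's flange is about 72 mm in the top view, so it is the right part, and its predicted boss position (190,202) agrees. Going above it.

Emit:
drive_tool:
  targets:
    - [-20,-42,40,0]
    - [-19,-41,40,0.01]
    - [0,0,40,0]
    - [0,0,15,0]
    - [0,0,0,0]

```text
clock: 2.22
tcp_pos: [0.4502, 0.2848, 0.1666]
ee_rot: [3.138, 0.005, -2.961]
wrist_force: [0.0, 0.5, 1.0]
width: 0.0497
```

Run:
```python
from h import *
delta([.4487,.2841,.091],3.3334)
p,R=pose(); f=imaging.grab_frame("wrist"); cv2.imwrite("pics/d2.png",f["img"][:,:,::-1]); print(wproj(f,[.4487,.2841,.044],p,R))
t=imaging.grab_frame("top"); crop(t["img"],80,175,230,290,5,"pics/d3.png")
```

```text
clk 2.225 tcp [0.4502 0.2848 0.1666] rot [ 3.1377  0.0053 -2.9607] w 0.0497 F [0.  0.5 1. ]  tool delta mm [ 2.  -0.7 75.6] turn -0.011
[258.79909925 215.26292974]
```

View pics/d2.png

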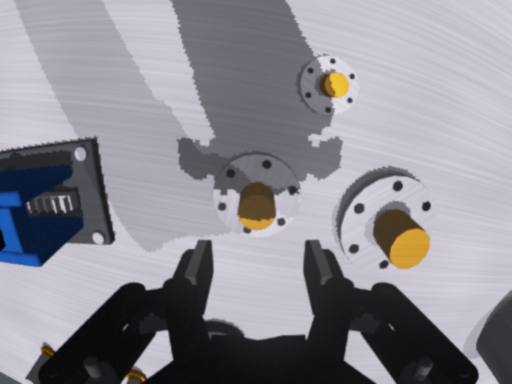

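View pics/d3.png

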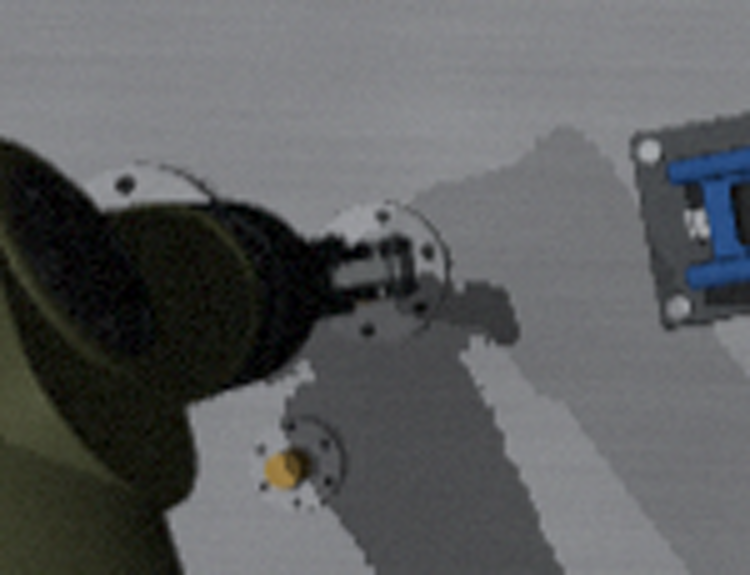

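Run:
```python
from h import *
p,R=pose(); f=imaging.grab_frame("wrist"); im=f["img"]
k=6;x0,y0,x1,y1=205,140,310,240
big=cv2.resize(im[y0:y1,x0:x1],None,fx=k,fy=k,interpolation=cv2.INTER_CUBIC)[:,:,::-1].copy()
big=cv2.convertScaleAbs(big,alpha=1.5)
for r,z,c in [(.014,.044,(0,255,0)),(.036,.014,(0,0,255)),(.036,.006,(255,0,255))]:
    a=np.linspace(0,2*np.pi,60)
    P=np.array([wproj(f,[.4487+r*np.cos(t),.2841+r*np.sin(t),z],p,R) for t in a])
    cv2.polylines(big,[((P-[x0,y0]+.5)*k).astype(np.int32).reshape(-1,1,2)],True,c,1)
cv2.imwrite("pics/d4.png",big)
```

```text
(no output)
```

View pics/d4.png

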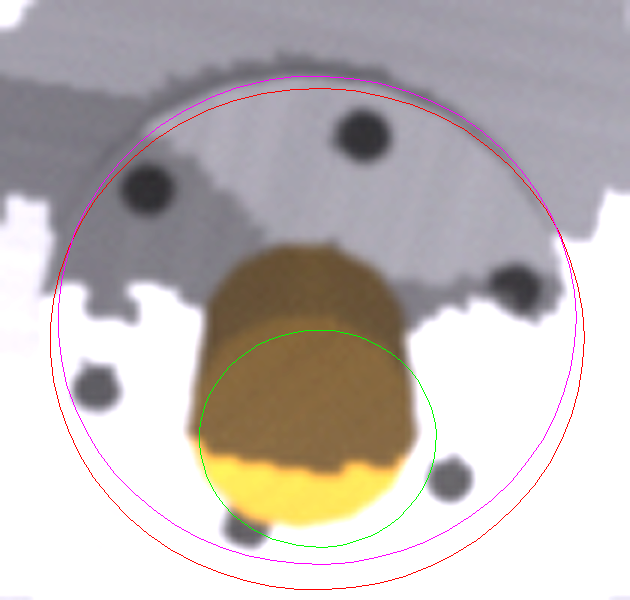

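Emit:
drive_tool:
  targets:
    - [3,-1.5,30,-0.01]
    - [0,0,30,0]
    - [0,0,12,0]
    - [0,0,3,0]
    - [0,0,0,0]

```text
clock: 3.0
tcp_pos: [0.4529, 0.29, 0.0999]
ee_rot: [3.128, 0.022, -2.947]
wrist_force: [0.1, 0.6, 0.2]
width: 0.0501
```

Run:
```python
from h import *
delta([.4487,.2841,.091],3.3334)
p,R=pose(); f=imaging.grab_frame("wrist"); cv2.imwrite("pics/e1.png",f["img"][:,:,::-1])
```

```text
clk 3.0 tcp [0.4529 0.29   0.0999] rot [ 3.1281  0.0222 -2.9465] w 0.0501 F [0.1 0.6 0.2]  tool delta mm [ 5.5 -5.1  8.8] turn 0.003
```

View pics/e1.png

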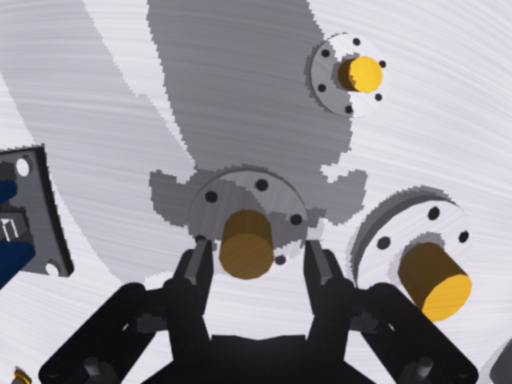

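Emit:
drive_tool:
  targets:
    - [0,0,0,0]
    - [0,0,0,0]

```text
clock: 3.3
tcp_pos: [0.4538, 0.2906, 0.1017]
ee_rot: [3.127, 0.025, -2.947]
wrist_force: [-0.3, -0.4, 0.6]
width: 0.0497
```

Run:
```python
from h import *
delta([.4487,.2841,.091],3.3334)
p,R=pose(); print(R.round(4), (p+R[:,2]*.06).round(4)); print(status.state()["joint_positions"].round(3))
f=imaging.grab_frame("wrist"); im=f["img"]
k=5;x0,y0,x1,y1=170,150,330,290
big=cv2.resize(im[y0:y1,x0:x1],None,fx=k,fy=k,interpolation=cv2.INTER_CUBIC)[:,:,::-1].copy()
big=cv2.convertScaleAbs(big,alpha=1.5)
for r,z,c in [(.014,.044,(0,255,0)),(.036,.014,(0,0,255))]:
    a=np.linspace(0,2*np.pi,60)
    P=np.array([wproj(f,[.4487+r*np.cos(t),.2841+r*np.sin(t),z],p,R) for t in a])
    cv2.polylines(big,[((P-[x0,y0]+.5)*k).astype(np.int32).reshape(-1,1,2)],True,c,1)
cv2.imwrite("pics/e2.png",big)
```

```text
clk 3.3 tcp [0.4538 0.2906 0.1017] rot [ 3.1267  0.0249 -2.9467] w 0.0497 F [-0.3 -0.4  0.6]  tool delta mm [ 6.5 -5.5 10.4] turn 0.003
[[-0.9808 -0.194   0.0216]
 [-0.1936  0.9809  0.0195]
 [-0.0249  0.0149 -0.9996]] [0.4551 0.2918 0.0417]
[-0.771  0.265  0.172  1.965 -0.063  0.887  1.199]
```

View pics/e2.png

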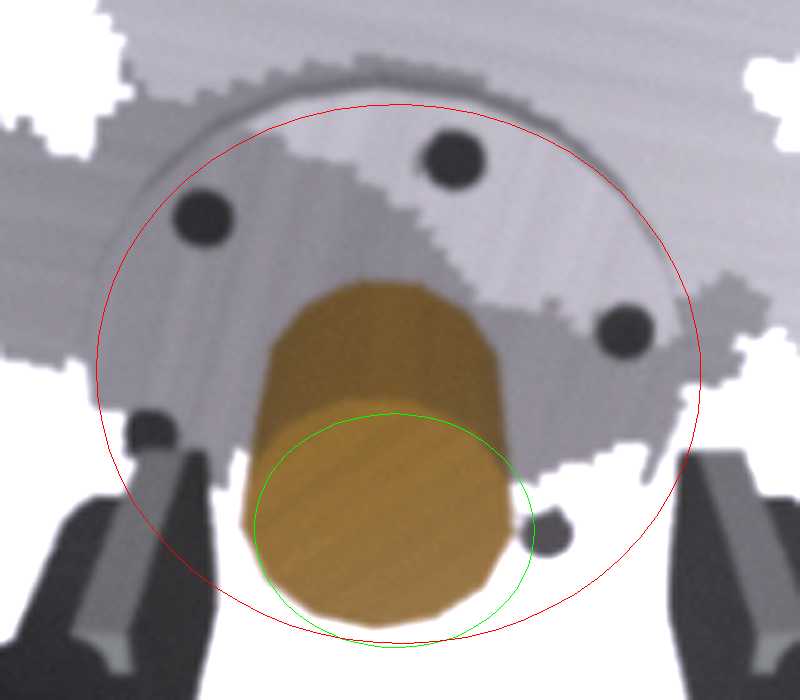

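Run:
```python
from h import *
delta([.4473,.2824,.035]); delta([.4487,.2841,.035]); delta([.448,.283,.035])
```

```text
clk 3.35 tcp [0.4539 0.2906 0.1017] rot [ 3.1266  0.025  -2.9468] w 0.0497 F [ 0.4 -0.7  0.6]  tool delta mm [ 9.7 -7.7 66.4] turn None
clk 3.35 tcp [0.4539 0.2906 0.1017] rot [ 3.1266  0.025  -2.9468] w 0.0497 F [ 0.4 -0.7  0.6]  tool delta mm [ 8.  -6.3 66.4] turn None
clk 3.35 tcp [0.4539 0.2906 0.1017] rot [ 3.1266  0.025  -2.9468] w 0.0497 F [ 0.4 -0.7  0.6]  tool delta mm [ 8.9 -7.3 66.4] turn None
```

Emit:
drive_tool:
  targets:
    - [4.5,-3.5,0,0]
    - [4,-3,4,0]
    - [0,0,5,0]
    - [0,0,3,0]

```text
clock: 3.85
tcp_pos: [0.4464, 0.2819, 0.0887]
ee_rot: [3.127, 0.025, -2.947]
wrist_force: [0.0, 0.1, 0.6]
width: 0.0501
```

Run:
```python
from h import *
delta([.448,.283,.035])
p,R=pose(); f=imaging.grab_frame("wrist"); crop(f["img"],170,150,330,310,4,"pics/e3.png")
f=imaging.grab_frame("side"); crop(f["img"],230,250,400,384,4,"pics/e4.png")
```

```text
clk 3.85 tcp [0.4464 0.2819 0.0887] rot [ 3.1266  0.0249 -2.947 ] w 0.0501 F [0.  0.1 0.6]  tool delta mm [-0.4 -0.1 53.8] turn None
```

View pics/e3.png

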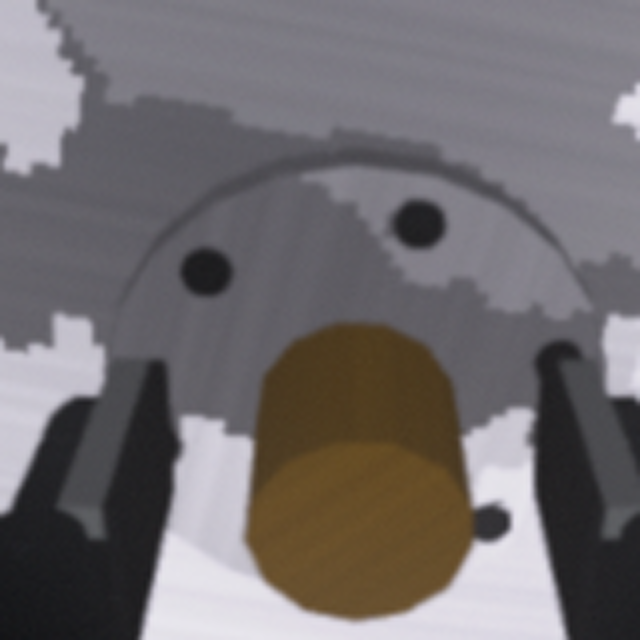

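View pics/e4.png

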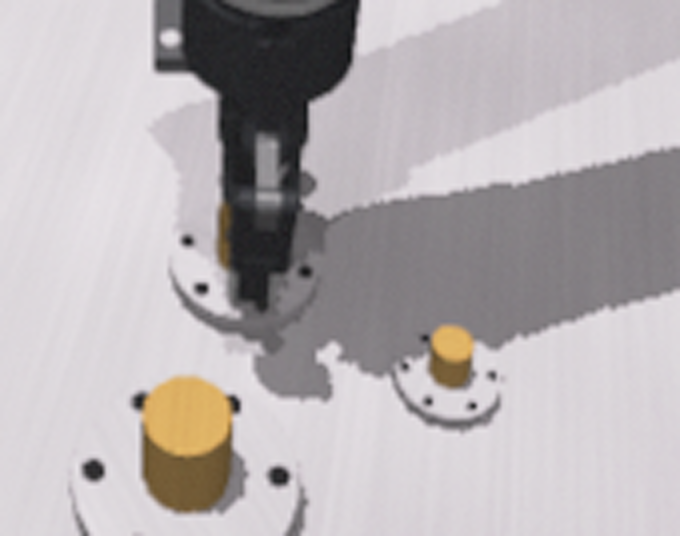

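Run:
```python
from h import *
p,R=pose(); f=imaging.grab_frame("wrist"); s=imaging.grab_frame("side")
for dx in (-4,-2,0,2,4):
  T=lambda x,y,z:p+R@np.array([x,y,z])/1000
  print(dx,"boss top w",wproj(f,T(dx,0,44.7),p,R).round(1))
def sc(P): return ((proj(s,P)-[230,250])*4).round()
print("finger near tip edges", sc(T(-11,-40,70)),sc(T(11,-40,70)),sc(T(-11,40,70)),sc(T(11,40,70)),sc(T(-11,40,54)),sc(T(11,40,54)))
print("boss edges mid",sc(T(-14,0,54)),sc(T(14,0,54)),sc(T(-14,0,46)))
print(sc([.448,.283,.014]+np.array([0.036,0,0])),sc([.448,.283,.014]-np.array([0.036,0,0])))
```

```text
-4 boss top w [260.9 290.8]
-2 boss top w [261.  287.6]
0 boss top w [261.  284.3]
2 boss top w [261.  280.9]
4 boss top w [261.  277.5]
finger near tip edges [221. 184.] [265. 186.] [224. 316.] [272. 319.] [225. 293.] [275. 295.]
boss edges mid [218. 224.] [277. 226.] [218. 212.]
[171. 241.] [320. 268.]
```

Emit:
drive_tool:
  targets:
    - [0,0,-1,0]
    - [0,0,0,0]
    - [0,0,0,0]
    - [0,0,0,0]
  fingers: 15
  force: 50

```text
clock: 4.55
tcp_pos: [0.4469, 0.2823, 0.0907]
ee_rot: [3.126, 0.026, -2.947]
wrist_force: [-1.0, -0.4, 0.7]
width: 0.0267
```

Emit:
drive_tool:
  targets:
    - [0,0,-6,0]
    - [0,0,-15,0]
    - [0,0,-25,0]
    - [0,0,-25,0]
    - [0,0,-25,0]
    - [0,0,-10,0]
    - [0,0,0,0]

```text
clock: 5.42
tcp_pos: [0.4435, 0.2793, 0.2021]
ee_rot: [3.127, 0.025, -2.947]
wrist_force: [-0.5, -0.5, -2.8]
width: 0.0267
```

Run:
```python
from h import *
delta([.448,.283,.035])
p,R=pose(); f=imaging.grab_frame("wrist"); cv2.imwrite("pics/f1.png",f["img"][:,:,::-1])
f=imaging.grab_frame("side"); cv2.imwrite("pics/f2.png",f["img"][:,:,::-1])
```

```text
clk 5.425 tcp [0.4435 0.2793 0.2021] rot [ 3.1268  0.0247 -2.9473] w 0.0267 F [-0.5 -0.5 -2.8]  tool delta mm [ -1.    0.3 167.2] turn None
```

View pics/f1.png

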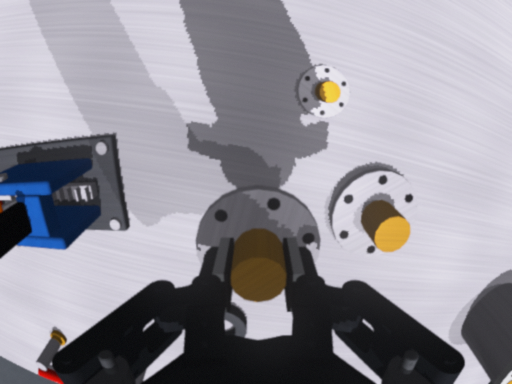

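View pics/f2.png

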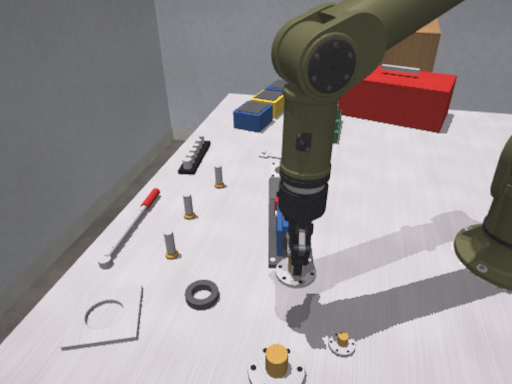

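Run:
```python
from h import *
f=imaging.grab_frame("top")
px=np.array([[441,70],[577,45],[597,198],[461,226]])/4+[200,165]-.4
W=np.array([atz(f,*q,.082) for q in px]); print(W.round(4)); print(W.mean(0)); print([np.linalg.norm(W[i]-W[i-1]).round(4) for i in range(4)])
delta([.615,-.13,.27])
```

```text
[[ 0.5716 -0.098   0.082 ]
 [ 0.588  -0.1772  0.082 ]
 [ 0.4986 -0.1901  0.082 ]
 [ 0.4803 -0.1113  0.082 ]]
[ 0.53460392 -0.14413516  0.082     ]
[np.float64(0.0922), np.float64(0.0809), np.float64(0.0903), np.float64(0.0809)]
clk 5.575 tcp [0.4428 0.2788 0.2004] rot [ 3.1283  0.0219 -2.9472] w 0.0267 F [-0.2 -0.4 -2.3]  tool delta mm [ -91.4 -433.5  -73.4] turn None
```

Emit:
drive_tool:
  targets:
    - [-5,-25,-20,0]
    - [-10,-48,-20,0]
    - [-10,-48,-20,0]
    - [-10,-48,-10,0]
    - [-10,-48,0,0]
    - [-10,-48,0,0]
    - [-10,-48,0,0]
    - [-10,-48,0,0]
    - [-10,-40,0,0]
    - [-5,-15,0,0]

```text
clock: 6.82
tcp_pos: [0.6119, -0.1225, 0.2563]
ee_rot: [3.132, 0.003, -2.939]
wrist_force: [-0.0, -0.4, -2.5]
width: 0.0264
```

Run:
```python
from h import *
delta([.615,-.13,.27],3.3334)
p,R=pose(); f=imaging.grab_frame("wrist"); cv2.imwrite("pics/g1.png",f["img"][:,:,::-1])
```

```text
clk 6.825 tcp [ 0.6119 -0.1225  0.2563] rot [ 3.1321e+00  2.5000e-03 -2.9395e+00] w 0.0264 F [-0.  -0.4 -2.5]  tool delta mm [ -1.6  -7.8 -13.7] turn 0.01
```

View pics/g1.png

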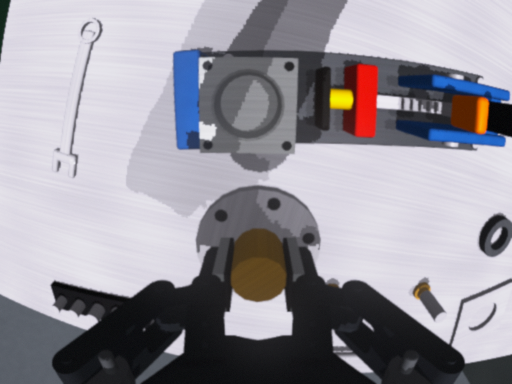

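Run:
```python
from h import *
p,R=pose(); f=imaging.grab_frame("wrist"); im=f["img"]
np.savez("g.npz",p=p,R=R,im=im)
crop(im,165,35,345,170,4,"pics/g2.png"); print(p,R)
```

```text
[ 0.61228561 -0.12349157  0.25615319] [[-0.97974015 -0.20027002  0.00107745]
 [-0.20025352  0.97970596  0.00864669]
 [-0.00278726  0.00825574 -0.99996204]]
```

View pics/g2.png

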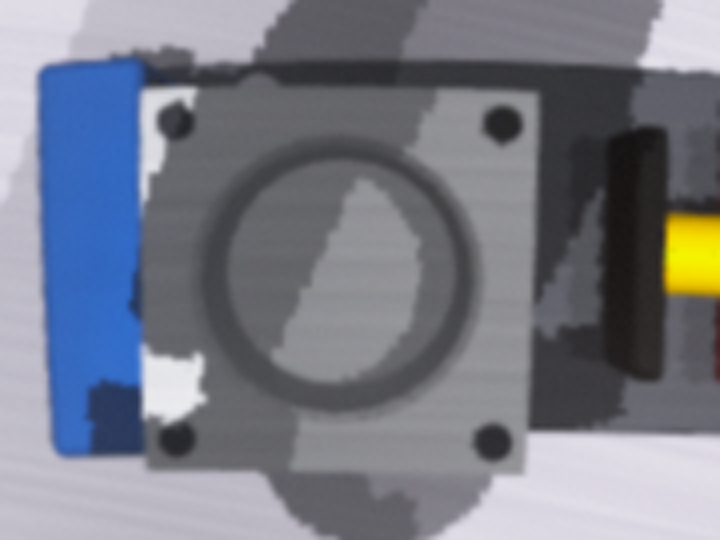

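Run:
```python
from h import *
from scipy.optimize import least_squares
d=np.load("g.npz"); p,R,im=d["p"],d["R"],d["im"]; f=imaging.grab_frame("wrist")
# clamp y up -> robot far; order in image: TL = stop side, robot side (-y clamp)
P=np.array([[40,-40,82],[-40,-40,82],[-40,40,82],[40,40,82]])/1000
px=np.array([[141,88],[539,95],[525,472],[147,470]])/4+[165,35]-.4
for z in (.082,None):
    g=lambda v:(np.array([wproj(f,X,p,R) for X in C(v[:3],np.c_[P[:,:2],np.full(4,z or v[3])])])-px).ravel()
    r=least_squares(g,[.53,-.14,-1.38,.08]); print(r.x.round(4),r.fun.round(1))
hx=r.x
# bore circle
r0=least_squares(lambda v:np.concatenate([wproj(f,[v[0]+v[2]*c,v[1]+v[2]*s,.082],p,R)-np.array(q)/4-[165-.4,35-.4] for (c,s,q) in []]+[np.zeros(3)]),[0,0,0]) if 0 else None
print("bore ctr", watz(f,341/4+165-.4,274.5/4+35-.4,.082,p,R))
# diameter check
a=[watz(f,u/4+165-.4,v/4+35-.4,.082,p,R) for u,v in [(202,274),(480,274),(341,137),(341,412)]]
print(np.linalg.norm(a[0]-a[1]),np.linalg.norm(a[2]-a[3]),(a[0]+a[1])/2,(a[2]+a[3])/2)
# stop face, pad
cl=[0.51147701,-0.0494578,-1.37897846]
for n,u,v,z in [("stop top face hi",143,62,.067),("stop top lo",140,440,.067),("pad top front hi",615,135,.056),("pad top front lo",612,365,.056),("jawblk",720,250,.059)]:
    W=watz(f,u/4+165-.4,v/4+35-.4,z,p,R); a=cl[2]; dd=W[:2]-cl[:2]; print(n,W.round(4),"clamp",(dd@[np.cos(a),np.sin(a)]).round(4),(dd@[-np.sin(a),np.cos(a)]).round(4))
a=cl[2]; dd=hx[:2]-cl[:2]; print("housing in clamp",(dd@[np.cos(a),np.sin(a)]).round(4),(dd@[-np.sin(a),np.cos(a)]).round(4))
```

```text
[ 0.5387 -0.1461 -1.3854  0.08  ] [ 0.3  0.1 -0.1 -0.8  0.1  0.6 -0.3  0. ]
[ 0.5388 -0.1461 -1.3854  0.0811] [ 0.4  0.3 -0.2 -0.6 -0.   0.5 -0.1 -0.1]
bore ctr [ 0.53758744 -0.14552951  0.082     ]
0.056521433489071814 0.05677947055990589 [ 0.53717644 -0.14567483  0.082     ] [ 0.53770298 -0.14553654  0.082     ]
stop top face hi [ 0.4996 -0.1969  0.067 ] clamp 0.1424 -0.0398
stop top lo [ 0.5823 -0.1826  0.067 ] clamp 0.1442 0.0442
pad top front hi [ 0.4936 -0.0922  0.056 ] clamp 0.0386 -0.0257
pad top front lo [ 0.5456 -0.081   0.056 ] clamp 0.0375 0.0275
jawblk [ 0.5134 -0.0631  0.059 ] clamp 0.0138 -0.0007
housing in clamp 0.1001 0.0084
```

```bash
cat > ov.py <<'E'
from h import *
d=np.load("g.npz"); p,R,im=d["p"],d["R"],d["im"]; f=imaging.grab_frame("wrist")
k=5;x0,y0,x1,y1=185,175,335,310
big=cv2.resize(im[y0:y1,x0:x1],None,fx=k,fy=k,interpolation=cv2.INTER_CUBIC)[:,:,::-1].copy()
big=cv2.convertScaleAbs(big,alpha=1.6)
up=np.array([-.0249,.0149,-.9996]); 
e1=np.cross(up,[0,1,0.]);e1/=np.linalg.norm(e1);e2=np.cross(up,e1)
b=np.array([.001,0,.0617])  # boss mid (world z .029 at TCP .0907)
for s in (.954,1.0):
  for r,h,c in [(.014,.015,(0,255,0)),(.036,-.015,(0,0,255)),(.036,-.023,(255,0,255))]:
    P=[]
    for t in np.linspace(0,2*np.pi,60):
        X=b+up*h+r*s*(np.cos(t)*e1+np.sin(t)*e2); P.append(wproj(f,p+R@X,p,R))
    cv2.polylines(big,[((np.array(P)-[x0,y0]+.5)*k).astype(np.int32).reshape(-1,1,2)],True,c,1 if s<1 else 2)
cv2.imwrite("pics/g3.png",big)
print((b+up*-.023)*1000)
E
python3 ov.py
```

```text
[ 1.5727 -0.3427 84.6908]
```

View pics/g3.png

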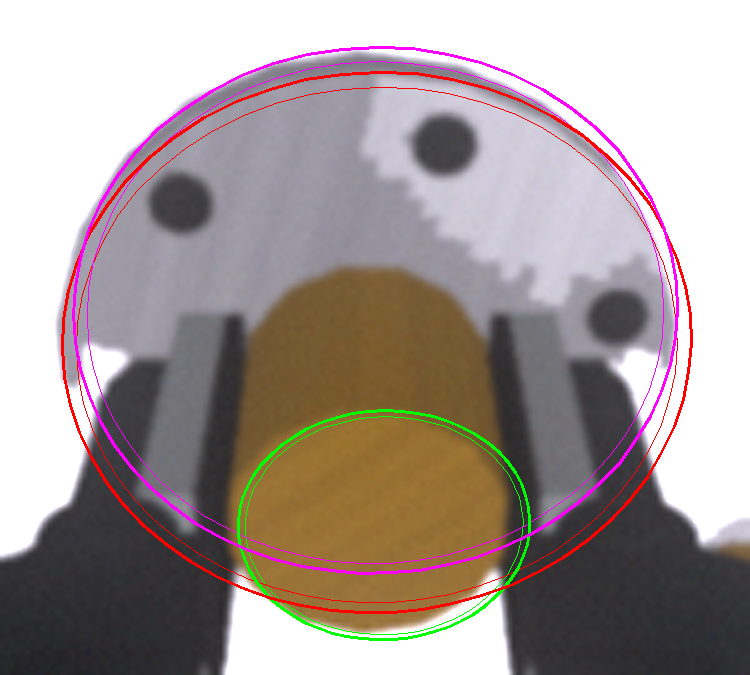

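```bash
cat >> h.py <<'E'
def dcover(X,off=(1.7,-.3,84.7),yaw=3.3334):
    s=status.state(); p,R=pose(); d=R.T@(np.asarray(X,float)-p)*1000-np.array(off)
    u=R@np.array([-.0249,.0149,-.9996])
    print("clk",s["clock"],"tcp",p.round(4),"tilt",R[:2,2].round(4),"cover up",u.round(4),"F",s["wrist_force"].round(1),"w",round(s["width"],4)," delta",d.round(1),"turn",round(-((yaw-s["ee_rot"][2]+np.pi)%(2*np.pi)-np.pi),3))
E
python3 -c "
from h import *
dcover([.5378,-.1446,.105])"
```

```text
clk 7.025 tcp [ 0.6117 -0.1178  0.2569] tilt [0.0009 0.0129] cover up [0.0204 0.0068 0.9998] F [ 0.1  0.3 -1.8] w 0.0265  delta [ 76.7 -12.6  66.7] turn 0.015
```

Emit:
drive_tool:
  targets:
    - [20,-4,0,0.015]
    - [25,-4,15,0]
    - [20,-4,20,0]
    - [10,0,15,0]
    - [2,0,10,0]
    - [0,0,0,0]
    - [0,0,0,0]

```text
clock: 7.9
tcp_pos: [0.5376, -0.1297, 0.1955]
ee_rot: [3.121, 0.007, -2.93]
wrist_force: [0.6, -0.3, -1.8]
width: 0.0266
```

Run:
```python
from h import *
dcover([.5378,-.1446,.105])
p,R=pose(); f=imaging.grab_frame("wrist"); cv2.imwrite("pics/h1.png",f["img"][:,:,::-1])
f=imaging.grab_frame("side"); crop(f["img"],230,120,380,250,5,"pics/h2.png")
dcover([.5378,-.1446,.105])
```

```text
clk 7.9 tcp [ 0.5376 -0.1297  0.1955] tilt [0.0026 0.0212] cover up [ 0.0186 -0.0014  0.9998] F [ 0.6 -0.3 -1.8] w 0.0266  delta [  1.9 -16.1   5.5] turn 0.02
clk 8.0 tcp [ 0.5376 -0.13    0.1955] tilt [0.0025 0.0211] cover up [ 0.0187 -0.0013  0.9998] F [-0.3 -0.8 -2. ] w 0.0268  delta [  1.8 -15.8   5.5] turn 0.02
```

View pics/h1.png

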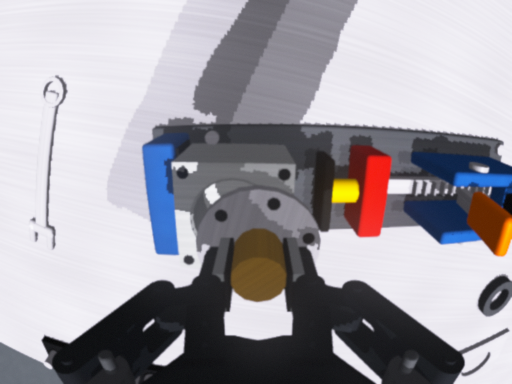

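View pics/h2.png

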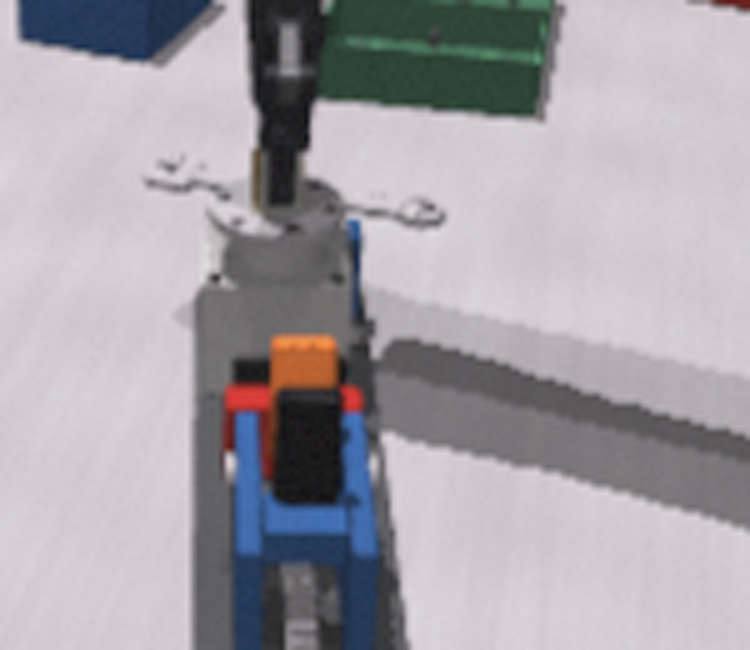

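Emit:
drive_tool:
  targets:
    - [1,-7,0,0.01]
    - [1,-6,0,0.01]
    - [0,-3,0,0]
    - [0,0,0,0]
    - [0,0,0,0]

```text
clock: 8.62
tcp_pos: [0.5397, -0.1483, 0.1959]
ee_rot: [3.123, 0.008, -2.953]
wrist_force: [0.6, 0.5, -3.5]
width: 0.0262
```

Run:
```python
from h import *
dcover([.5378,-.1446,.105])
p,R=pose(); f=imaging.grab_frame("wrist"); crop(f["img"],130,100,350,280,3.6,"pics/h3.png")
# project housing top corners & bore
hc=[.538,-.1458,-1.3854]
```

```text
clk 8.625 tcp [ 0.5397 -0.1483  0.1959] tilt [0.0041 0.0201] cover up [ 1.760e-02 -8.000e-04  9.999e-01] F [ 0.6  0.5 -3.5] w 0.0262  delta [0.2 2.6 6.3] turn -0.003
```

View pics/h3.png

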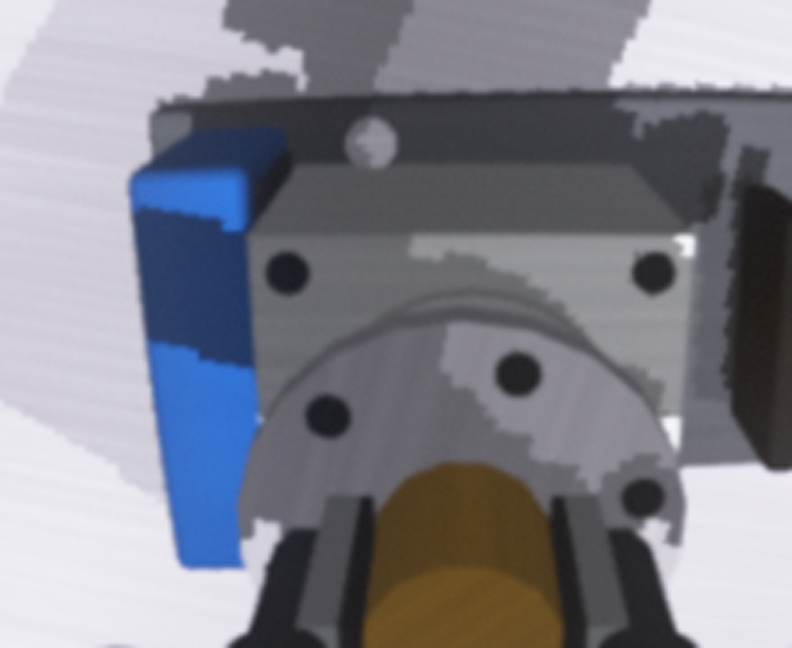

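Run:
```python
from h import *
p,R=pose(); f=imaging.grab_frame("wrist"); im=f["img"]
k=5;x0,y0,x1,y1=190,150,335,260
big=cv2.resize(im[y0:y1,x0:x1],None,fx=k,fy=k,interpolation=cv2.INTER_CUBIC)[:,:,::-1].copy()
a=np.linspace(0,2*np.pi,90)
for c,col in [((.538,-.1458),(0,0,255)),((.5378,-.1446),(0,255,0))]:
    P=np.array([wproj(f,[c[0]+.028*np.cos(t),c[1]+.028*np.sin(t),.082],p,R) for t in a])
    cv2.polylines(big,[((P-[x0,y0]+.5)*k).astype(np.int32).reshape(-1,1,2)],True,col,1)
    P=np.array([wproj(f,X,p,R) for X in C([c[0],c[1],-1.3854],[[.04,-.04,.082],[-.04,-.04,.082],[-.04,.04,.082],[.04,.04,.082]])])
    cv2.polylines(big,[((P-[x0,y0]+.5)*k).astype(np.int32).reshape(-1,1,2)],True,col,1)
cv2.imwrite("pics/h4.png",big); dcover([.5378,-.1446,.105])
```

```text
clk 8.725 tcp [ 0.5397 -0.1482  0.1959] tilt [0.004  0.0201] cover up [ 1.760e-02 -8.000e-04  9.999e-01] F [-0.1 -0.1 -2.8] w 0.0262  delta [0.2 2.4 6.3] turn -0.003
```

View pics/h4.png

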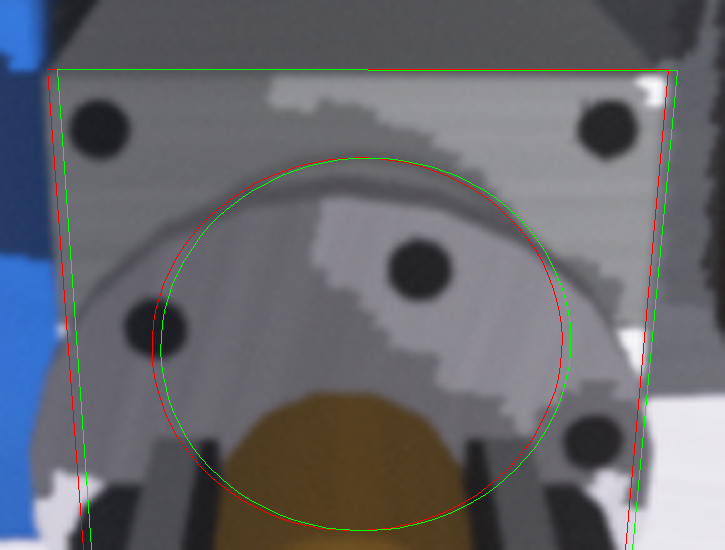

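Run:
```python
from h import *
f=imaging.grab_frame("top"); print(atz(f,329,196.2,.082), proj(f,[.5378,-.1446,.082]),proj(f,[.538,-.1458,.082]))
```

```text
[ 0.53939018 -0.14329117  0.082     ] [329.55033123 196.8901311 ] [330.06606787 196.81643035]
```

Emit:
drive_tool:
  targets:
    - [0,2.7,6,0]
    - [0,0,6,0]
    - [0,0,0,0]

```text
clock: 9.15
tcp_pos: [0.539, -0.1443, 0.1828]
ee_rot: [3.122, 0.007, -2.951]
wrist_force: [0.3, -0.0, -2.3]
width: 0.0263
```

Run:
```python
from h import *
dcover([.5381,-.1444,.082])
```

```text
clk 9.15 tcp [ 0.539  -0.1443  0.1828] tilt [0.0034 0.0206] cover up [ 0.0182 -0.0012  0.9999] F [ 0.3 -0.  -2.3] w 0.0263  delta [-0.  -1.6 16.1] turn -0.002
```

Emit:
drive_tool:
  targets:
    - [0,-1,4,0]
    - [0,0,3,0]
    - [0,0,0,0]

```text
clock: 9.52
tcp_pos: [0.5393, -0.1453, 0.1752]
ee_rot: [3.122, 0.007, -2.951]
wrist_force: [0.2, -0.6, -2.4]
width: 0.0264
```

Run:
```python
from h import *
dcover([.5381,-.1444,.082])
```

```text
clk 9.525 tcp [ 0.5393 -0.1453  0.1752] tilt [0.0032 0.0204] cover up [ 0.0184 -0.001   0.9999] F [ 0.2 -0.6 -2.4] w 0.0264  delta [-0.1 -0.4  8.5] turn -0.002
```

Emit:
drive_tool:
  targets:
    - [0,-0.4,2,0]
    - [0,0,2,0]
    - [0,0,2,0]

```text
clock: 9.9
tcp_pos: [0.5396, -0.1458, 0.1692]
ee_rot: [3.122, 0.008, -2.952]
wrist_force: [-0.1, 0.4, -2.6]
width: 0.0266
```

Run:
```python
from h import *
dcover([.5381,-.1444,.082])
p,R=pose(); f=imaging.grab_frame("wrist"); crop(f["img"],150,110,350,270,4,"pics/i1.png")
f=imaging.grab_frame("side"); crop(f["img"],250,130,330,210,8,"pics/i2.png")
```

```text
clk 9.9 tcp [ 0.5396 -0.1458  0.1692] tilt [0.004  0.0204] cover up [ 0.0176 -0.001   0.9999] F [-0.1  0.4 -2.6] w 0.0266  delta [0.2 0.2 2.5] turn -0.002
```

View pics/i1.png

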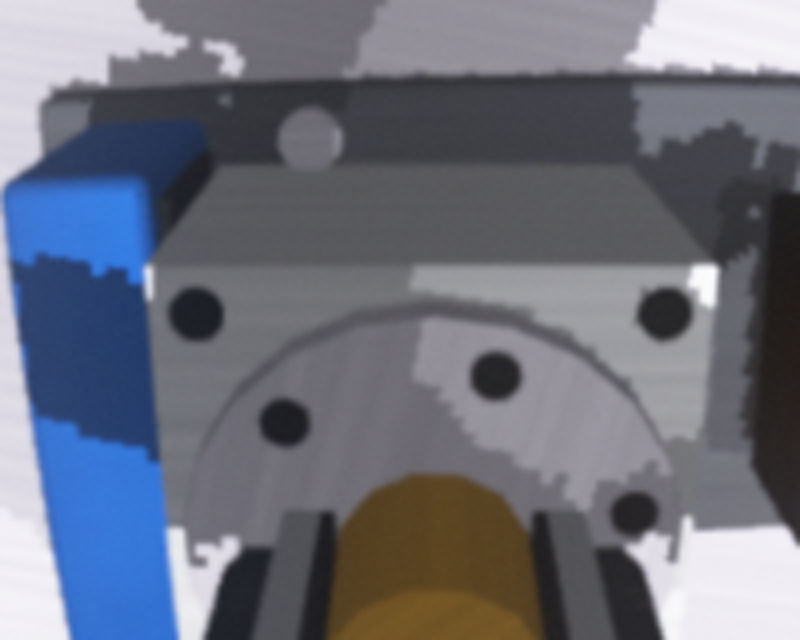

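View pics/i2.png

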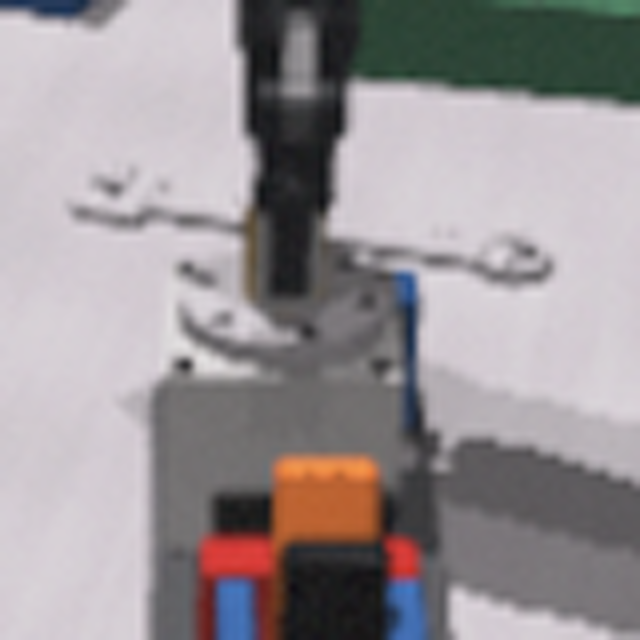

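Emit:
drive_tool:
  targets:
    - [0,0,2,0]
    - [0,0,1.5,0]
    - [0,0,0,0]

```text
clock: 10.38
tcp_pos: [0.5398, -0.1458, 0.1674]
ee_rot: [3.122, 0.008, -2.952]
wrist_force: [0.4, -0.1, -2.7]
width: 0.0266
```

Run:
```python
from h import *
dcover([.5381,-.1444,.082])
```

```text
clk 10.375 tcp [ 0.5398 -0.1458  0.1674] tilt [0.0044 0.0211] cover up [ 0.0172 -0.0017  0.9999] F [ 0.4 -0.1 -2.7] w 0.0266  delta [0.4 0.3 0.7] turn -0.002
```

Emit:
drive_tool:
  targets:
    - [0,0,2,0]
    - [0,0,2,0]

```text
clock: 10.62
tcp_pos: [0.54, -0.146, 0.1668]
ee_rot: [3.12, 0.009, -2.952]
wrist_force: [-7.6, 1.6, 15.8]
width: 0.0267
```

Run:
```python
from h import *
dcover([.5381,-.1444,.082])
```

```text
clk 10.625 tcp [ 0.54   -0.146   0.1668] tilt [0.0048 0.0227] cover up [ 0.0169 -0.0034  0.9999] F [-7.6  1.6 15.8] w 0.0267  delta [0.6 0.4 0.1] turn -0.002
```

Emit:
drive_tool:
  targets:
    - [0,0,0,0]
    - [0,0,0,0]
    - [0,0,0,0]
    - [0,0,0,0]
  fingers: 50

```text
clock: 11.12
tcp_pos: [0.5409, -0.1461, 0.1672]
ee_rot: [3.121, 0.011, -2.952]
wrist_force: [-0.3, 0.7, -1.2]
width: 0.0498
```

Emit:
drive_tool:
  targets:
    - [0,0,-10,0]
    - [0,0,-20,0]
    - [0,0,-30,0]
    - [0,0,-30,0]
    - [-20,0,-20,0]
    - [-40,0,0,0]
    - [-20,0,0,0]
    - [0,0,0,0]

```text
clock: 12.12
tcp_pos: [0.6209, -0.1339, 0.2868]
ee_rot: [3.122, 0.015, -2.953]
wrist_force: [0.1, -0.2, 0.5]
width: 0.05
```

Run:
```python
from h import *
dcover([.5381,-.1444,.082])
p,R=pose(); f=imaging.grab_frame("wrist"); np.savez("j.npz",p=p,R=R,im=f["img"]); cv2.imwrite("pics/j1.png",f["img"][:,:,::-1])
f=imaging.grab_frame("side"); crop(f["img"],250,130,330,210,8,"pics/j2.png")
```

```text
clk 12.125 tcp [ 0.6209 -0.1339  0.2868] tilt [0.0115 0.0219] cover up [ 0.0101 -0.0026  1.    ] F [ 0.1 -0.2  0.5] w 0.05  delta [ 84.8   1.6 118.9] turn -0.003
```

View pics/j1.png

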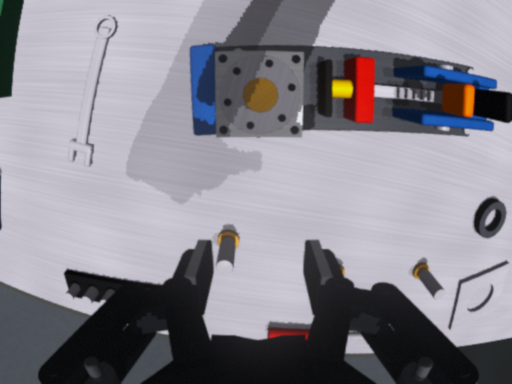

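View pics/j2.png

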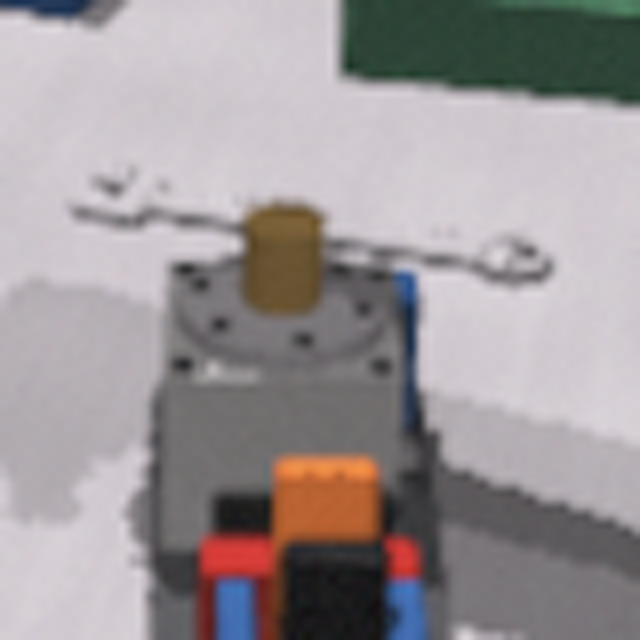

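Run:
```python
from h import *
d=np.load("j.npz"); p,R,im=d["p"],d["R"],d["im"]; f=imaging.grab_frame("wrist"); s=imaging.grab_frame("side")
c=(.5381,-.1450); a=np.linspace(0,2*np.pi,60)
def draw(pf,img,box,k,name):
    x0,y0,x1,y1=box
    big=cv2.resize(img[y0:y1,x0:x1],None,fx=k,fy=k,interpolation=cv2.INTER_CUBIC)[:,:,::-1].copy(); big=cv2.convertScaleAbs(big,alpha=1.4)
    for r,z,col in [(.014,.120,(0,255,0)),(.036,.090,(0,0,255)),(.036,.082,(255,0,255))]:
        P=np.array([pf([c[0]+r*np.cos(t),c[1]+r*np.sin(t),z]) for t in a])
        cv2.polylines(big,[((P-[x0,y0]+.5)*k).astype(np.int32).reshape(-1,1,2)],True,col,1)
    cv2.imwrite(name,big)
draw(lambda X:wproj(f,X,p,R),im,(180,35,370,145),4,"pics/j3.png")
draw(lambda X:proj(s,X),s["img"],(255,140,325,200),8,"pics/j4.png")
```

```text
(no output)
```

View pics/j3.png

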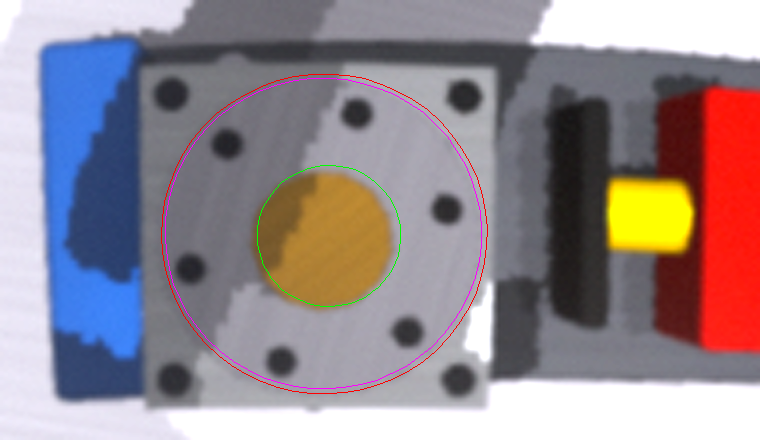

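View pics/j4.png

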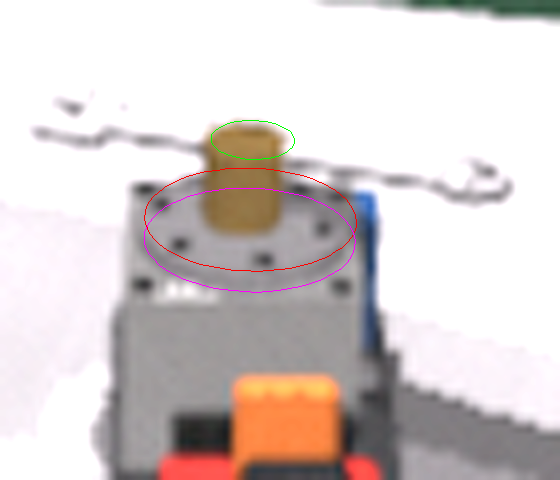

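Side and wrist views show the cover's flange flat on the housing top, boss upright, matching the seated overlay. Now the trigger.

Run:
```python
from h import *
delta([.56,.075,.27],3.3334)
```

```text
clk 12.325 tcp [ 0.619  -0.1351  0.2866] rot [ 3.1213  0.0146 -2.9549] w 0.05 F [ 0.5  0.1 -0.1]  tool delta mm [ 19.2 217.   20.7] turn -0.005
```

Emit:
drive_tool:
  targets:
    - [2,30,0,0]
    - [4,45,0,0]
    - [4,45,5,0]
    - [4,45,5,0]
    - [3,35,5,0]
    - [0,12,0,0]
    - [0,0,0,0]
    - [0,0,0,0]
  fingers: 85

```text
clock: 13.32
tcp_pos: [0.5578, 0.0682, 0.2768]
ee_rot: [3.122, 0.015, -2.966]
wrist_force: [0.1, -0.8, 0.5]
width: 0.085
```

Run:
```python
from h import *
delta([.56,.075,.27],3.3334)
p,R=pose(); f=imaging.grab_frame("wrist"); np.savez("k.npz",p=p,R=R,im=f["img"]); cv2.imwrite("pics/k1.png",f["img"][:,:,::-1])
```

```text
clk 13.325 tcp [0.5578 0.0682 0.2768] rot [ 3.122   0.0155 -2.9659] w 0.085 F [ 0.1 -0.8  0.5]  tool delta mm [-3.2  6.2  6.9] turn -0.016
```

View pics/k1.png

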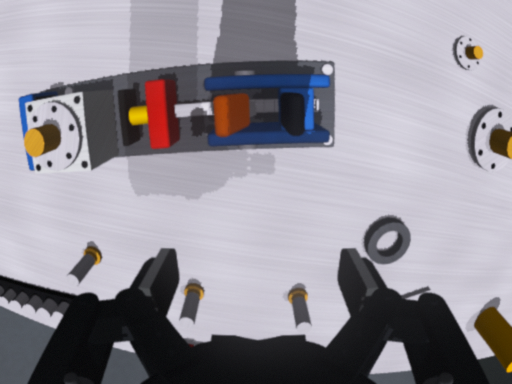

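Run:
```python
from h import *
d=np.load("k.npz"); p,R,im=d["p"],d["R"],d["im"]; f=imaging.grab_frame("wrist")
cl=[0.51147701,-0.0494578,-1.37897846]
k=5;x0,y0,x1,y1=195,55,345,160
big=cv2.resize(im[y0:y1,x0:x1],None,fx=k,fy=k,interpolation=cv2.INTER_CUBIC)[:,:,::-1].copy(); big=cv2.convertScaleAbs(big,alpha=1.3)
cv2.imwrite("pics/k3.png",big)
def dr(P,col):
    q=np.array([wproj(f,X,p,R) for X in C(cl,np.array(P)/1000)])
    cv2.polylines(big,[((q-[x0,y0]+.5)*k).astype(np.int32).reshape(-1,1,2)],True,col,1)
dr([[-200,50,12],[-200,-50,12],[175,-50,12],[175,50,12]],(0,255,0))
dr([[-175,31,87],[-175,-31,87],[-65,-31,87],[-65,31,87]],(0,255,255))
dr([[-142,15,145],[-142,-15,145],[-130,-15,145],[-130,15,145]],(255,255,0))
s,c=np.sin(.25),np.cos(.25)
dr([[-100+66*s-6*c,15,75+66*c+6*s],[-100+66*s-6*c,-15,75+66*c+6*s],[-100+66*s+6*c,-15,75+66*c-6*s],[-100+66*s+6*c,15,75+66*c-6*s]],(255,0,0))
cv2.imwrite("pics/k2.png",big)
```

```text
(no output)
```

View pics/k2.png

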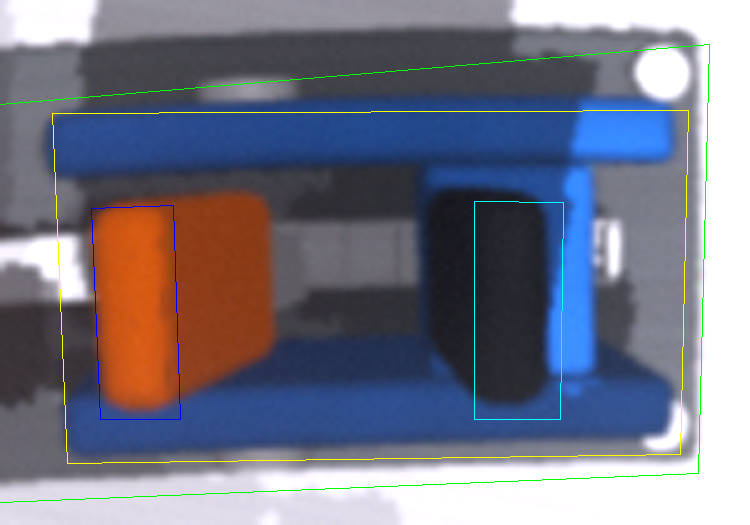

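```bash
cat >> h.py <<'E'
CL=[0.51147701,-0.0494578,-1.37897846]
def dtrig(cx,cy=-1.5,z=.118,tz=54):
    X=C(CL,[[(cx+.5)/1000,cy/1000,z]])[0]
    s=status.state(); p,R=pose(); d=R.T@(X-p)*1000-np.array([0,0,tz])
    # current grip centre in clamp
    g=p+R@np.array([0,0,tz/1000]); a=CL[2]; dd=(g[:2]-CL[:2])*1000
    print("clk",round(s["clock"],2),"tcp",p.round(4),"grip clamp x",(dd@[np.cos(a),np.sin(a)]-.5).round(1),"y",(dd@[-np.sin(a),np.cos(a)]).round(1),"F",s["wrist_force"].round(1),"w",round(s["width"],4)," delta",d.round(1),"turn",round(-((3.3334-s["ee_rot"][2]+np.pi)%(2*np.pi)-np.pi),3),"tilt",R[:2,2].round(3))
E
python3 -c "
from h import *
dtrig(-113)"
```

```text
clk 13.43 tcp [0.5579 0.0682 0.2767] grip clamp x -108.1 y 68.9 F [-0.3 -0.7 -0.3] w 0.0851  delta [ 72.1   1.6 103.7] turn -0.017 tilt [0.012 0.022]
```

Emit:
drive_tool:
  targets:
    - [25,1,0,-0.017]
    - [30,1,0,0]
    - [15,0,10,0]
    - [0,0,20,0]
    - [0,0,10,0]
    - [0,0,0,0]

```text
clock: 14.18
tcp_pos: [0.4896, 0.0504, 0.2354]
ee_rot: [3.124, 0.018, -2.961]
wrist_force: [0.0, -0.1, 0.6]
width: 0.0852
```

Run:
```python
from h import *
dtrig(-113)
p,R=pose(); f=imaging.grab_frame("wrist"); cv2.imwrite("pics/l1.png",f["img"][:,:,::-1])
f=imaging.grab_frame("side"); crop(f["img"],240,130,340,260,4.6,"pics/l2.png")
f=imaging.grab_frame("top"); crop(f["img"],200,165,365,250,4,"pics/l3.png")
```

```text
clk 14.18 tcp [0.4896 0.0504 0.2354] grip clamp x -103.7 y -1.4 F [ 0.  -0.1  0.6] w 0.0852  delta [ 1.3  8.2 63.5] turn -0.012 tilt [0.014 0.02 ]
```

View pics/l1.png

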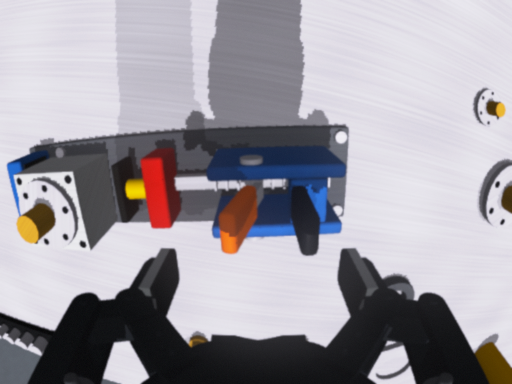

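View pics/l2.png

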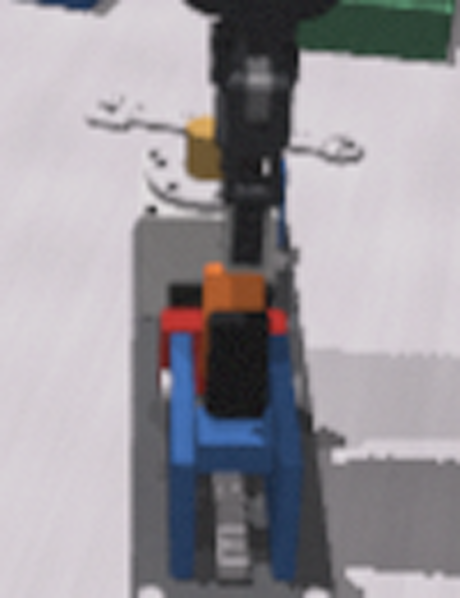

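View pics/l3.png

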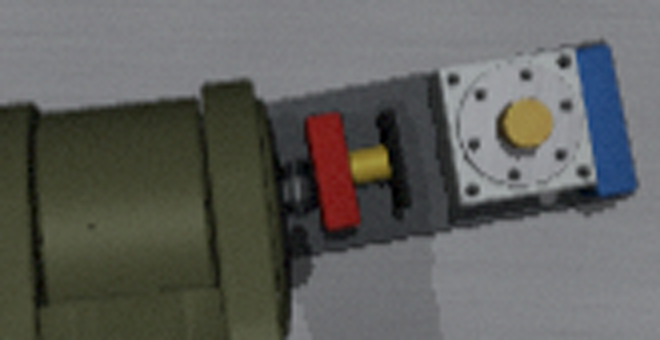

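Emit:
drive_tool:
  targets:
    - [1,5,0,-0.012]
    - [0,3,0,0]
    - [0,0,8,0]
    - [0,0,8,0]
    - [0,0,0,0]

```text
clock: 14.95
tcp_pos: [0.4884, 0.0601, 0.2202]
ee_rot: [3.124, 0.021, -2.947]
wrist_force: [-0.5, -0.3, 0.8]
width: 0.0849
```

Run:
```python
from h import *
dtrig(-113)
p,R=pose(); f=imaging.grab_frame("wrist"); cv2.imwrite("pics/l4.png",f["img"][:,:,::-1])
```

```text
clk 14.95 tcp [0.4884 0.0601 0.2202] grip clamp x -113.4 y -0.6 F [-0.5 -0.3  0.8] w 0.0849  delta [ 1.9 -1.3 48.2] turn 0.003 tilt [0.018 0.021]
```

View pics/l4.png

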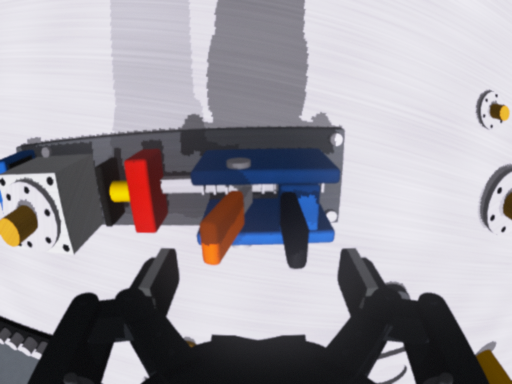

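Emit:
drive_tool:
  targets:
    - [1,-1,10,0]
    - [0,0,10,0]
    - [0,0,10,0]
    - [0,0,10,0]
    - [0,0,5,0]
    - [0,0,0,0]

```text
clock: 15.75
tcp_pos: [0.4883, 0.0597, 0.1718]
ee_rot: [3.124, 0.021, -2.947]
wrist_force: [-0.8, 0.5, -0.4]
width: 0.0851
```

Run:
```python
from h import *
dtrig(-113)
p,R=pose(); f=imaging.grab_frame("wrist"); cv2.imwrite("pics/m1.png",f["img"][:,:,::-1])
f=imaging.grab_frame("side"); crop(f["img"],240,130,340,260,4.6,"pics/m2.png")
```

```text
clk 15.75 tcp [0.4883 0.0597 0.1718] grip clamp x -113.0 y -0.8 F [-0.8  0.5 -0.4] w 0.0851  delta [ 0.7  0.1 -0.2] turn 0.002 tilt [0.017 0.021]
```

View pics/m1.png

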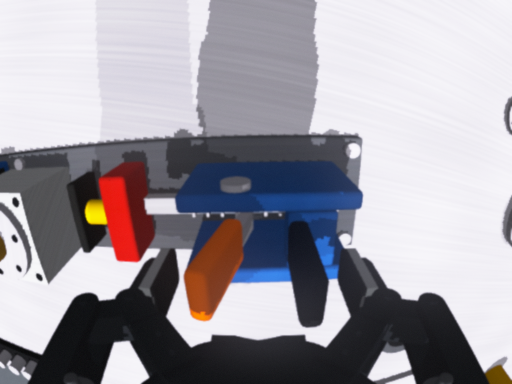

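View pics/m2.png

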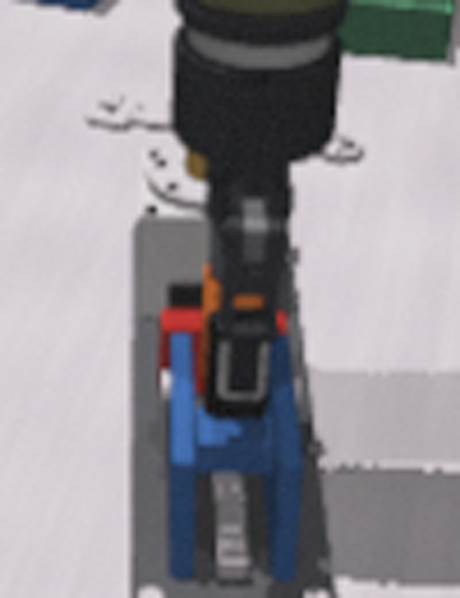

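Emit:
drive_tool:
  targets:
    - [0,5,0,0]
    - [0,4,0,0]
    - [0,0,0,0]
    - [0,0,0,0]
    - [0,0,0,0]
    - [0,0,0,0]
  fingers: 36
  force: 40

```text
clock: 16.6
tcp_pos: [0.4881, 0.0703, 0.1768]
ee_rot: [3.127, 0.025, -2.941]
wrist_force: [0.0, 2.8, -0.4]
width: 0.0389
```

```bash
cat >> h.py <<'E'
def look(n):
    dtrig(-113)
    p,R=pose(); f=imaging.grab_frame("wrist"); t=imaging.grab_frame("top"); np.savez(f"o{n}.npz",p=p,R=R,w=f["img"],t=t["img"])
    w=cv2.resize(f["img"][120:330,0:400],None,fx=2,fy=2,interpolation=cv2.INTER_CUBIC)
    tt=cv2.resize(t["img"][165:250,255:365],None,fx=4,fy=4,interpolation=cv2.INTER_CUBIC)
    cv2.imwrite(f"pics/o{n}w.png",w[:,:,::-1]); cv2.imwrite(f"pics/o{n}t.png",tt[:,:,::-1])
E
python3 -c "
from h import *
look(1)"
```

```text
clk 16.6 tcp [0.4881 0.0703 0.1768] grip clamp x -123.3 y 1.2 F [ 0.   2.8 -0.4] w 0.0389  delta [  3.  -10.3   4.6] turn 0.009 tilt [0.022 0.019]
```

View pics/o1w.png

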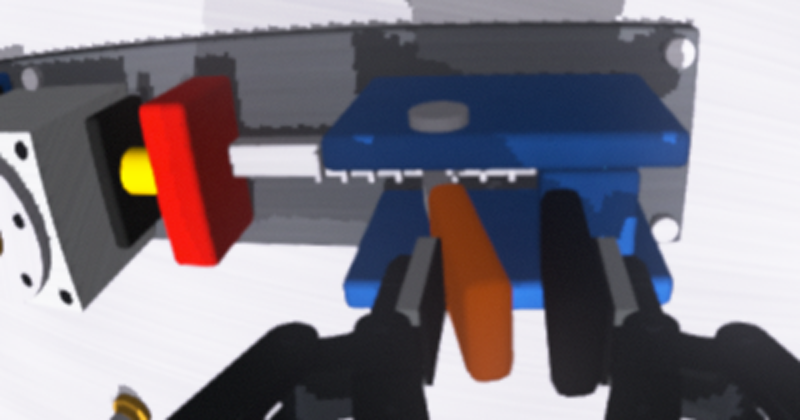

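View pics/o1t.png

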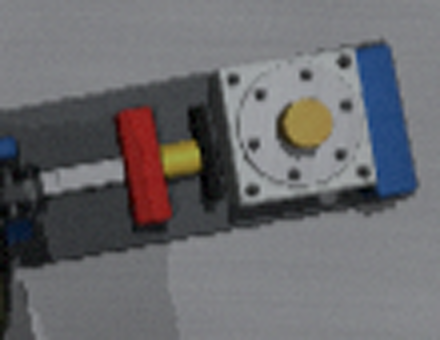

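```bash
cat >> h.py <<'E'
def jaw(img=None):
    f=imaging.grab_frame("top"); im=f["img"] if img is None else img
    hsv=cv2.cvtColor(im,cv2.COLOR_RGB2HSV); a=CL[2]
    m=(cv2.inRange(hsv,(0,150,60),(6,255,255))|cv2.inRange(hsv,(174,150,60),(180,255,255))); m[:,:255]=0; m[:165]=0; m[250:]=0
    n,l,st,c=cv2.connectedComponentsWithStats(m); i=1+np.argmax(st[1:,4]); W=atz(f,*c[i],.055)
    xr=(W[:2]-CL[:2])@[np.cos(a),np.sin(a)]*1000
    y=cv2.inRange(hsv,(22,150,60),(36,255,255)); y[:,:255]=0; y[:165]=0; y[250:]=0
    n,l,st,c=cv2.connectedComponentsWithStats(y); out=[]
    i=1+np.argmax(st[1:,4]); v,u=np.where(l==i)
    s=np.array([(atz(f,uu,vv,.045)[:2]-CL[:2])@[np.cos(a),np.sin(a)]*1000 for uu,vv in zip(u,v)])
    # dark pad front edge: profile along clamp y in -25..25 at z=.056
    print("red centre clamp x %.1f area"%xr, "yellow span %.1f..%.1f len %.1f n %d"%(s.min(),s.max(),s.max()-s.min(),len(s)))
    g=cv2.cvtColor(im,cv2.COLOR_RGB2GRAY); xs=np.arange(xr,xr+90,1.); pr=[]
    for x in xs:
        P=C(CL,[[x/1000,yy/1000,.056] for yy in (14,17,20,23,-14,-17,-20)]); pr.append(np.mean([cv2.getRectSubPix(g,(1,1),tuple(map(float,proj(f,X))))[0,0] for X in P]))
    return xs,np.array(pr)
E
python3 - <<'E'
from h import *
jaw(cv2.cvtColor(cv2.imread("pics/a_top.png"),cv2.COLOR_BGR2RGB))
xs,pr=jaw(np.load("o1.npz")["t"]); print(list(zip(xs.round().astype(int),pr.round().astype(int))))
E
```

```text
red centre clamp x -12.5 area yellow span -0.0..22.7 len 22.8 n 69
red centre clamp x 6.7 area yellow span 18.8..41.6 len 22.9 n 68
[(np.int64(7), np.int64(63)), (np.int64(8), np.int64(65)), (np.int64(9), np.int64(67)), (np.int64(10), np.int64(67)), (np.int64(11), np.int64(66)), (np.int64(12), np.int64(66)), (np.int64(13), np.int64(65)), (np.int64(14), np.int64(65)), (np.int64(15), np.int64(63)), (np.int64(16), np.int64(60)), (np.int64(17), np.int64(56)), (np.int64(18), np.int64(53)), (np.int64(19), np.int64(53)), (np.int64(20), np.int64(56)), (np.int64(21), np.int64(60)), (np.int64(22), np.int64(63)), (np.int64(23), np.int64(66)), (np.int64(24), np.int64(67)), (np.int64(25), np.int64(68)), (np.int64(26), np.int64(68)), (np.int64(27), np.int64(68)), (np.int64(28), np.int64(68)), (np.int64(29), np.int64(68)), (np.int64(30), np.int64(69)), (np.int64(31), np.int64(70)), (np.int64(32), np.int64(70)), (np.int64(33), np.int64(69)), (np.int64(34), np.int64(67)), (np.int64(35), np.int64(66)), (np.int64(36), np.int64(63)), (np.int64(37), np.int64(52)), (np.int64(38), np.int64(35)), (np.int64(
[... 1060 characters left out ...]
4(74), np.int64(152)), (np.int64(75), np.int64(150)), (np.int64(76), np.int64(150)), (np.int64(77), np.int64(151)), (np.int64(78), np.int64(151)), (np.int64(79), np.int64(149)), (np.int64(80), np.int64(149)), (np.int64(81), np.int64(150)), (np.int64(82), np.int64(151)), (np.int64(83), np.int64(150)), (np.int64(84), np.int64(151)), (np.int64(85), np.int64(152)), (np.int64(86), np.int64(153)), (np.int64(87), np.int64(152)), (np.int64(88), np.int64(152)), (np.int64(89), np.int64(145)), (np.int64(90), np.int64(131)), (np.int64(91), np.int64(114)), (np.int64(92), np.int64(101)), (np.int64(93), np.int64(90)), (np.int64(94), np.int64(87)), (np.int64(95), np.int64(91)), (np.int64(96), np.int64(96))]
```

Emit:
drive_tool:
  targets:
    - [0,0,0,0]
    - [1,0,2,0]
    - [1,0,2,0]
    - [0,0,1,0]
  fingers: 85

```text
clock: 17.3
tcp_pos: [0.4868, 0.0689, 0.172]
ee_rot: [3.125, 0.027, -2.946]
wrist_force: [-0.6, -1.1, 1.4]
width: 0.085
```

```bash
python3 -c "
from h import *
look(2); jaw()"
```

```text
clk 17.3 tcp [0.4868 0.0689 0.172 ] grip clamp x -122.3 y -0.2 F [-0.6 -1.1  1.4] w 0.085  delta [ 1.3 -9.3 -0.2] turn 0.004 tilt [0.023 0.022]
red centre clamp x 6.8 area yellow span 18.8..41.2 len 22.4 n 66
```

View pics/o2w.png

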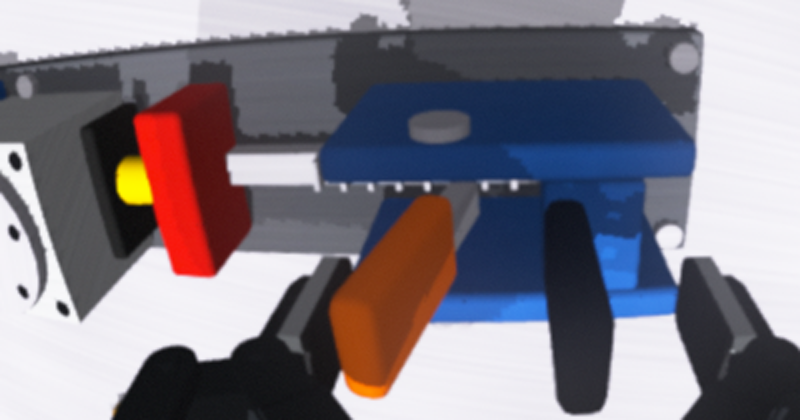

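Emit:
drive_tool:
  targets:
    - [0,0,0,0]
    - [0,0,0,0]
    - [0,0,0,0]
  fingers: 70

```text
clock: 17.82
tcp_pos: [0.4871, 0.0686, 0.1723]
ee_rot: [3.125, 0.027, -2.946]
wrist_force: [0.5, -2.1, 0.1]
width: 0.0702
```

```bash
python3 -c "
from h import *
dtrig(-122); jaw()"
```

```text
clk 17.82 tcp [0.4871 0.0686 0.1723] grip clamp x -121.9 y 0.0 F [ 0.5 -2.1  0.1] w 0.0702  delta [1.5 0.1 0.2] turn 0.004 tilt [0.024 0.021]
red centre clamp x 6.7 area yellow span 18.8..41.6 len 22.9 n 69
```

Emit:
drive_tool:
  targets:
    - [0,0,0,0]
    - [0,0,0,0]
    - [0,0,0,0]
  fingers: 60

```text
clock: 18.25
tcp_pos: [0.4872, 0.0684, 0.1724]
ee_rot: [3.125, 0.028, -2.946]
wrist_force: [0.3, -2.7, 0.8]
width: 0.0599
```

```bash
python3 -c "
from h import *
dtrig(-122); jaw()"
```

```text
clk 18.25 tcp [0.4872 0.0684 0.1724] grip clamp x -121.7 y 0.1 F [ 0.3 -2.7  0.8] w 0.0599  delta [1.6 0.3 0.3] turn 0.004 tilt [0.024 0.021]
red centre clamp x 6.8 area yellow span 18.8..41.2 len 22.4 n 65
```

Emit:
drive_tool:
  targets:
    - [0,0,0,0]
    - [0,0,0,0]
    - [0,0,0,0]
  fingers: 52

```text
clock: 18.68
tcp_pos: [0.4878, 0.0659, 0.1726]
ee_rot: [3.129, 0.028, -2.947]
wrist_force: [0.8, -3.4, 0.1]
width: 0.0517
```

```bash
python3 -c "
from h import *
dtrig(-122); jaw(); look(3)"
```

```text
clk 18.68 tcp [0.4878 0.0659 0.1726] grip clamp x -119.0 y 0.2 F [ 0.8 -3.4  0.1] w 0.0517  delta [1.8 3.  0.6] turn 0.003 tilt [0.025 0.018]
red centre clamp x 6.7 area yellow span 18.8..41.2 len 22.4 n 69
clk 18.73 tcp [0.4878 0.066  0.1726] grip clamp x -119.1 y 0.2 F [ 0.  -3.6  0.5] w 0.0524  delta [ 1.8 -6.1  0.5] turn 0.003 tilt [0.025 0.018]
```

View pics/o3w.png

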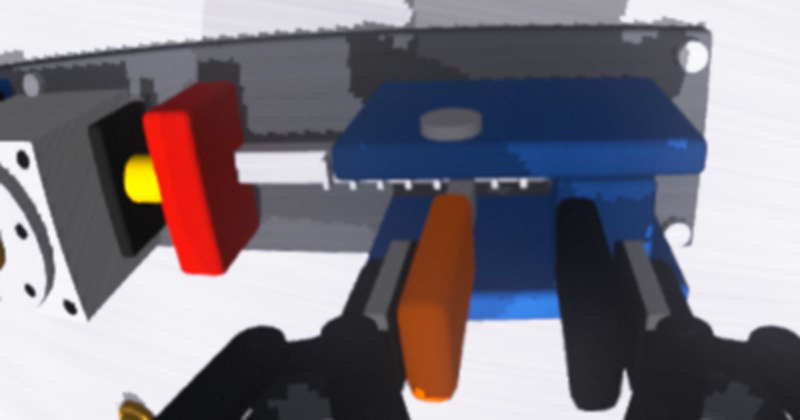

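Emit:
drive_tool:
  targets:
    - [0,1,0,0]
    - [0,1,0,0]
    - [0,0,0,0]
  fingers: 46

```text
clock: 19.2
tcp_pos: [0.4877, 0.0668, 0.1733]
ee_rot: [3.133, 0.028, -2.944]
wrist_force: [1.1, -2.6, 1.3]
width: 0.0462
```

```bash
python3 -c "
from h import *
dtrig(-122); jaw()"
```

```text
clk 19.2 tcp [0.4877 0.0668 0.1733] grip clamp x -119.7 y 0.3 F [ 1.1 -2.6  1.3] w 0.0462  delta [1.8 2.3 1.3] turn 0.006 tilt [0.026 0.014]
red centre clamp x 8.7 area yellow span 21.2..43.6 len 22.4 n 66
```

Emit:
drive_tool:
  targets:
    - [0,1,0,0]
    - [0,1,0,0]
    - [0,0,0,0]
  fingers: 42

```text
clock: 19.62
tcp_pos: [0.4873, 0.0688, 0.1739]
ee_rot: [3.134, 0.028, -2.942]
wrist_force: [0.3, -2.3, 0.8]
width: 0.0425
```

```bash
python3 -c "
from h import *
dtrig(-122); jaw()"
```

```text
clk 19.62 tcp [0.4873 0.0688 0.1739] grip clamp x -121.6 y 0.3 F [ 0.3 -2.3  0.8] w 0.0425  delta [1.9 0.4 1.9] turn 0.008 tilt [0.026 0.013]
red centre clamp x 14.1 area yellow span 26.8..48.8 len 22.0 n 64
```

Emit:
drive_tool:
  targets:
    - [0,0.5,0,0]
    - [0,0.5,0,0]
    - [0,0,0,0]
  fingers: 39

```text
clock: 20.05
tcp_pos: [0.4871, 0.0701, 0.1743]
ee_rot: [3.135, 0.027, -2.941]
wrist_force: [-0.9, -2.4, 3.1]
width: 0.0393
```

```bash
python3 -c "
from h import *
dtrig(-122); jaw(); look(4)"
```

```text
clk 20.05 tcp [0.4871 0.0701 0.1743] grip clamp x -122.9 y 0.3 F [-0.9 -2.4  3.1] w 0.0393  delta [ 1.9 -0.9  2.3] turn 0.009 tilt [0.025 0.012]
red centre clamp x 16.8 area yellow span 29.9..49.2 len 19.3 n 58
clk 20.1 tcp [0.4871 0.0701 0.1743] grip clamp x -122.9 y 0.3 F [-0.6 -4.1  3.9] w 0.0395  delta [ 2.  -9.9  2.2] turn 0.009 tilt [0.025 0.012]
```

View pics/o4w.png

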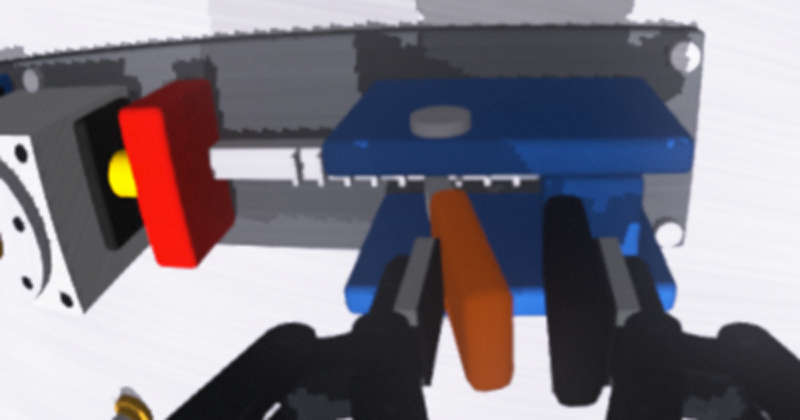

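View pics/o4t.png

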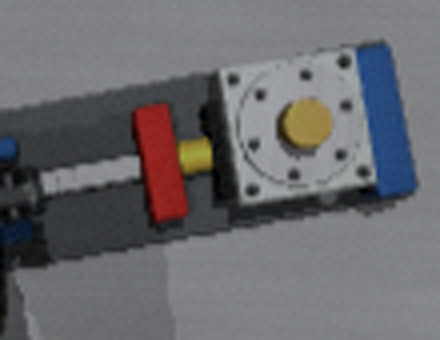

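Emit:
drive_tool:
  targets:
    - [0,0,1,0]
    - [1,0,1,0]
    - [1,0,0,0]
    - [0,0,0,0]
  fingers: 85

```text
clock: 20.7
tcp_pos: [0.4841, 0.0718, 0.171]
ee_rot: [3.13, 0.026, -2.943]
wrist_force: [0.8, -1.7, 1.4]
width: 0.0851
```

```bash
python3 -c "
from h import *
dtrig(-122); jaw(); look(5)"
```

```text
clk 20.7 tcp [0.4841 0.0718 0.171 ] grip clamp x -125.4 y -2.4 F [ 0.8 -1.7  1.4] w 0.0851  delta [-0.9 -3.4 -1. ] turn 0.007 tilt [0.023 0.017]
red centre clamp x 17.1 area yellow span 29.9..49.2 len 19.3 n 57
clk 20.75 tcp [0.4841 0.0718 0.171 ] grip clamp x -125.4 y -2.4 F [-0.1 -1.3 -0.1] w 0.085  delta [ -0.8 -12.4  -1.1] turn 0.007 tilt [0.023 0.017]
```

View pics/o5w.png

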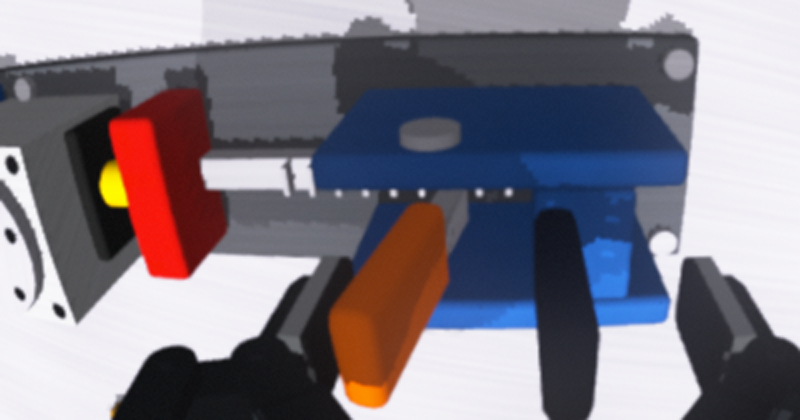

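Emit:
drive_tool:
  targets:
    - [0,-4,0,0]
    - [0,-2,0,0]
    - [0,0,0,0]

```text
clock: 21.22
tcp_pos: [0.4851, 0.0664, 0.171]
ee_rot: [3.128, 0.026, -2.942]
wrist_force: [-1.2, -0.2, -0.6]
width: 0.085
```

Emit:
drive_tool:
  targets:
    - [0,0,0,0]
    - [0,0,0,0]
    - [0,0,0,0]
  fingers: 56

```text
clock: 21.6
tcp_pos: [0.4857, 0.0651, 0.1715]
ee_rot: [3.13, 0.027, -2.943]
wrist_force: [-0.1, -1.8, 0.9]
width: 0.056
```

```bash
python3 -c "
from h import *
dtrig(-122); jaw()"
```

```text
clk 21.6 tcp [0.4857 0.0651 0.1715] grip clamp x -118.5 y -2.0 F [-0.1 -1.8  0.9] w 0.056  delta [-0.5  3.5 -0.5] turn 0.007 tilt [0.024 0.017]
red centre clamp x 17.0 area yellow span 29.6..49.2 len 19.6 n 58
```

Emit:
drive_tool:
  targets:
    - [0,0,0,0]
    - [0,0,0,0]
    - [0,0,0,0]
  fingers: 48

```text
clock: 22.02
tcp_pos: [0.4858, 0.0653, 0.1719]
ee_rot: [3.131, 0.027, -2.941]
wrist_force: [-0.3, -1.4, 1.1]
width: 0.048
```

```bash
python3 -c "
from h import *
dtrig(-122); jaw()"
```

```text
clk 22.02 tcp [0.4858 0.0653 0.1719] grip clamp x -118.7 y -1.9 F [-0.3 -1.4  1.1] w 0.048  delta [-0.4  3.3 -0.1] turn 0.009 tilt [0.024 0.016]
red centre clamp x 17.5 area yellow span 30.4..49.2 len 18.9 n 57
```

Jaw just starting to move. Squeeze on in small steps.

Emit:
drive_tool:
  targets:
    - [0,1,0,0]
    - [0,1,0,0]
    - [0,0,0,0]
  fingers: 44

```text
clock: 22.45
tcp_pos: [0.4854, 0.0672, 0.1726]
ee_rot: [3.133, 0.027, -2.939]
wrist_force: [-0.7, 0.1, 2.0]
width: 0.0444
```

```bash
python3 -c "
from h import *
dtrig(-122); jaw()"
```

```text
clk 22.45 tcp [0.4854 0.0672 0.1726] grip clamp x -120.4 y -1.9 F [-0.7  0.1  2. ] w 0.0444  delta [-0.4  1.5  0.6] turn 0.011 tilt [0.024 0.014]
red centre clamp x 21.2 area yellow span 34.0..49.2 len 15.2 n 46
```

Emit:
drive_tool:
  targets:
    - [0,1,0,0]
    - [0,0.5,0,0]
    - [0,0,0,0]
  fingers: 41

```text
clock: 22.88
tcp_pos: [0.4851, 0.0686, 0.173]
ee_rot: [3.133, 0.026, -2.938]
wrist_force: [-0.6, -1.2, 2.6]
width: 0.0414
```

```bash
python3 -c "
from h import *
dtrig(-122); jaw()
look(6)"
```

```text
clk 22.88 tcp [0.4851 0.0686 0.173 ] grip clamp x -121.9 y -1.9 F [-0.6 -1.2  2.6] w 0.0414  delta [-0.4  0.1  1.1] turn 0.012 tilt [0.024 0.013]
red centre clamp x 25.2 area yellow span 38.0..49.2 len 11.3 n 34
clk 22.93 tcp [0.4851 0.0686 0.173 ] grip clamp x -121.9 y -1.9 F [-0.1 -0.8  3.1] w 0.0414  delta [-0.3 -8.9  1. ] turn 0.012 tilt [0.024 0.013]
```

View pics/o6w.png

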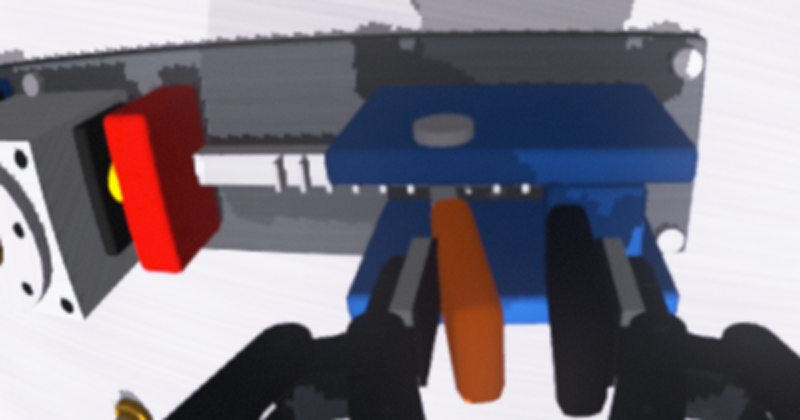

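View pics/o6t.png

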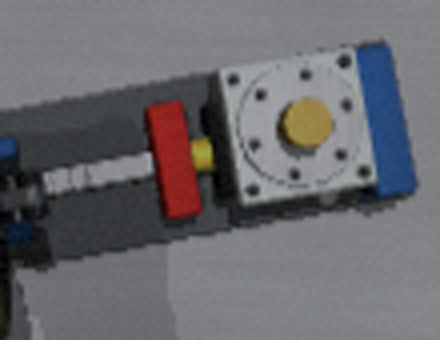

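Run:
```python
from h import *
f=imaging.grab_frame("wrist"); p=np.array([.5396,-.1458,.1692]); R=Ro.from_euler("xyz",[3.122,.008,-2.952]).as_matrix()
a=CL[2]
for n,u,v,z in [("stop top",150,182,.067),("h top",150,265,.082),("h bot",213,165,.012),("stop bot",207,150,.012)]:
    W=watz(f,u/4+150,v/4+110,z,p,R); dd=(W[:2]-CL[:2])*1000; print(n,(dd@[np.cos(a),np.sin(a)]).round(1),(dd@[-np.sin(a),np.cos(a)]).round(1))
A=cv2.cvtColor(cv2.imread("pics/a_top.png"),cv2.COLOR_BGR2GRAY)
o=[np.load(f"o{i}.npz")["t"] for i in (1,4,6)]
g=[cv2.cvtColor(x,cv2.COLOR_RGB2GRAY) for x in o]
b=lambda x:np.float32(x[182:215,315:347])
for x in g: print(cv2.phaseCorrelate(b(g[0]),b(x),cv2.createHanningWindow((32,33),cv2.CV_32F)))
crop(o[2],300,165,365,225,10,"pics/p1.png")
im=cv2.imread("pics/i1.png"); cv2.imwrite("pics/p2.png",cv2.convertScaleAbs(cv2.resize(im[100:420,0:300],None,fx=1.8,fy=1.8),alpha=1.6))
```

```text
stop top 141.4 -40.2
h top 138.8 -31.6
h bot 141.0 -31.5
stop bot 142.1 -34.5
((0.0, 0.0), 1.0)
((-0.04484592527916931, 0.03764631388830253), 0.9884008607930608)
((0.08918995289327825, 0.048959377195345155), 1.0345080143047705)
```

View pics/p2.png

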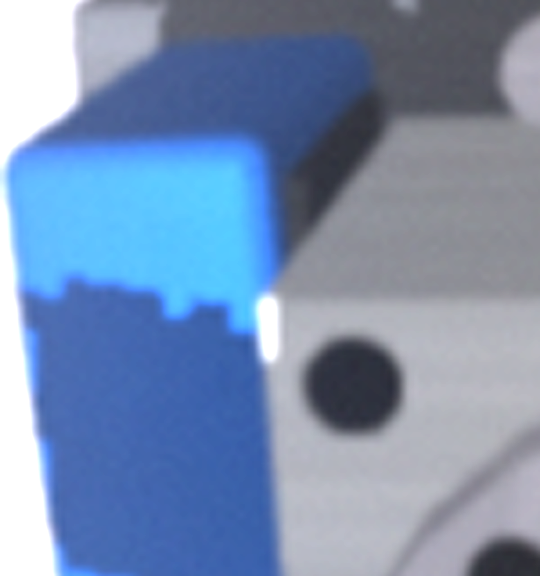

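Emit:
drive_tool:
  targets:
    - [0,0,0,0]
    - [0,-4,0,0]
    - [0,-4,0,0]
    - [0,0,-10,0]
    - [0,0,-25,0]
    - [0,0,-30,0]
    - [0,0,-30,0]
    - [0,0,-10,0]
    - [0,0,0,0]
  fingers: 85

```text
clock: 24.2
tcp_pos: [0.4832, 0.0624, 0.2822]
ee_rot: [3.124, 0.027, -2.939]
wrist_force: [0.8, -0.9, -0.8]
width: 0.0849
```

```bash
python3 -c "
from h import *
jaw(); dtrig(145,cy=-40,z=.2,tz=54)"
```

```text
red centre clamp x 25.3 area yellow span 38.0..49.2 len 11.3 n 35
clk 24.25 tcp [0.483  0.0624 0.2817] grip clamp x -116.7 y -5.2 F [-0.5 -0.4  0.4] w 0.0852  delta [  38.3 -261.7   22.2] turn 0.011 tilt [0.022 0.022]
```

Emit:
drive_tool:
  targets:
    - [-5,-25,0,0.011]
    - [-10,-48,0,0]
    - [-12,-48,0,0]
    - [-12,-48,0,0]
    - [-12,-45,0,0]
    - [-8,-30,5,0]
    - [-4,-14,5,0]
    - [0,0,5,0]
    - [0,0,0,0]

```text
clock: 25.38
tcp_pos: [0.5936, -0.18, 0.2495]
ee_rot: [3.119, 0.007, -2.944]
wrist_force: [-0.7, 1.0, -0.1]
width: 0.0853
```

```bash
python3 -c "
from h import *
dtrig(142,cy=60,z=.2,tz=54)
p,R=pose(); f=imaging.grab_frame('wrist'); np.savez('q.npz',p=p,R=R,im=f['img']); cv2.imwrite('pics/q1.png',f['img'][:,:,::-1])
"
```

```text
clk 25.38 tcp [ 0.5936 -0.18    0.2495] grip clamp x 142.0 y 56.1 F [-0.7  1.  -0.1] w 0.0853  delta [-3.9  0.1 -4.5] turn 0.006 tilt [0.003 0.024]
```

View pics/q1.png

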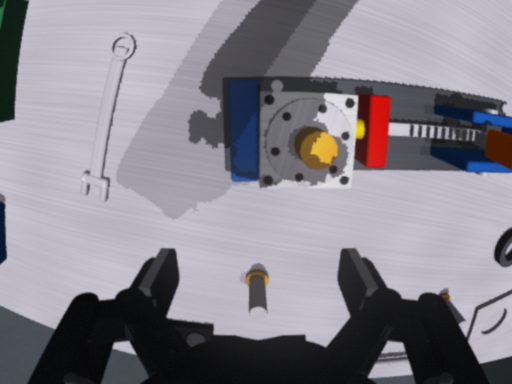

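```bash
python3 -c "
from h import *
im=np.load('q.npz')['im']
im=cv2.convertScaleAbs(im,alpha=1.5)
crop(im,215,65,300,200,4.4,'pics/q2.png'); crop(im,240,80,285,120,14,'pics/q3.png'); crop(im,240,155,285,195,14,'pics/q4.png')
"
```

```text
(no output)
```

View pics/q3.png

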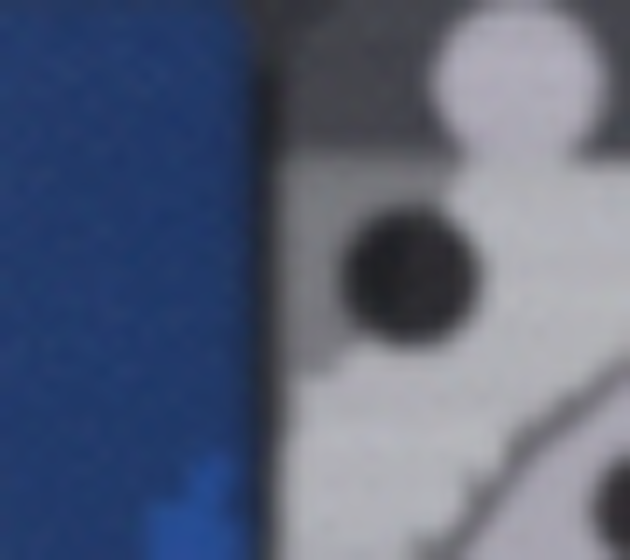

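View pics/q4.png

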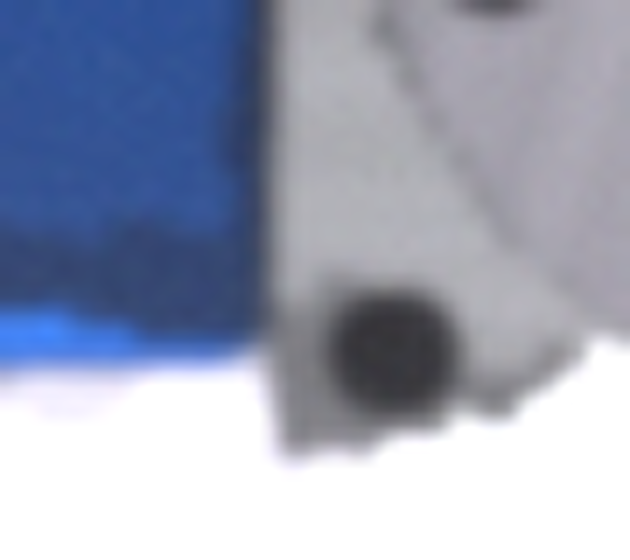

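Emit:
drive_tool:
  targets:
    - [8,15,0,0]
    - [12,22,0,0]
    - [14,22,0,0]
    - [10,17,0,0]
    - [4,8,0,0]
    - [0,0,0,0]
    - [0,0,0,0]
  fingers: 0

```text
clock: 26.3
tcp_pos: [0.5283, -0.0981, 0.2541]
ee_rot: [3.116, 0.014, -2.933]
wrist_force: [0.0, -0.6, 0.2]
width: -0.0003
```

```bash
python3 -c "
from h import *
dtrig(60,cy=8,z=.098,tz=72.6)"
```

```text
clk 26.3 tcp [ 0.5283 -0.0981  0.2541] grip clamp x 48.5 y 8.2 F [ 0.  -0.6  0.2] w -0.0003  delta [  1.6 -13.6  83.2] turn 0.017 tilt [0.009 0.028]
```

Emit:
drive_tool:
  targets:
    - [1,-4,15,0.017]
    - [0,-4,20,0]
    - [0,0,20,0]
    - [0,0,15,0]
    - [0,0,8,0]
    - [0,0,0,0]

```text
clock: 27.05
tcp_pos: [0.5295, -0.1083, 0.1694]
ee_rot: [3.118, 0.01, -2.958]
wrist_force: [-0.0, -0.7, 0.8]
width: -0.0003
```

```bash
python3 -c "
from h import *
dtrig(69.5,cy=8,z=.098,tz=72.6)
p,R=pose(); f=imaging.grab_frame('wrist'); np.savez('q.npz',p=p,R=R,im=f['img']); cv2.imwrite('pics/r1.png',f['img'][:,:,::-1])
"
```

```text
clk 27.05 tcp [ 0.5295 -0.1083  0.1694] grip clamp x 59.0 y 7.2 F [-0.  -0.7  0.8] w -0.0003  delta [ -0.9 -10.4  -1.4] turn -0.008 tilt [0.006 0.025]
```

View pics/r1.png

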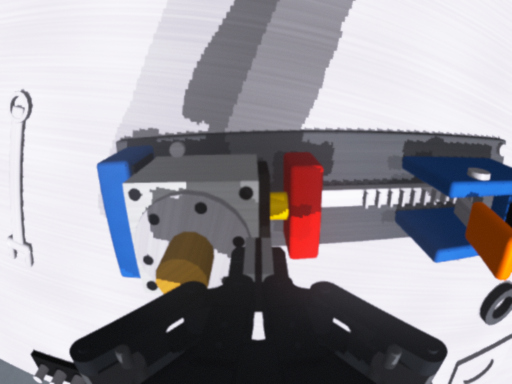

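Emit:
drive_tool:
  targets:
    - [0,-4,0,0]
    - [0,-3,0,0]

```text
clock: 27.35
tcp_pos: [0.532, -0.1156, 0.171]
ee_rot: [3.119, 0.014, -2.957]
wrist_force: [-0.3, -0.2, 0.0]
width: -0.0002
```

Emit:
drive_tool:
  targets:
    - [0,-2,0,0]
    - [0,0,0,0]

```text
clock: 27.6
tcp_pos: [0.5328, -0.1182, 0.1717]
ee_rot: [3.119, 0.015, -2.958]
wrist_force: [-0.3, 0.4, 0.5]
width: -0.0003
```

```bash
python3 -c "
from h import *
dtrig(69.5,cy=8,z=.098,tz=72.6)"
```

```text
clk 27.6 tcp [ 0.5328 -0.1182  0.1717] grip clamp x 69.5 y 8.9 F [-0.3  0.4  0.5] w -0.0003  delta [ 1.  -0.1  1.1] turn -0.008 tilt [0.011 0.025]
```

Emit:
drive_tool:
  targets:
    - [0,-1.5,0,0]

```text
clock: 27.72
tcp_pos: [0.5331, -0.1194, 0.1717]
ee_rot: [3.119, 0.015, -2.958]
wrist_force: [-0.1, 0.9, -0.8]
width: -0.0002
```

Emit:
drive_tool:
  targets:
    - [0,-1.5,0,0]

```text
clock: 27.85
tcp_pos: [0.5333, -0.1204, 0.1717]
ee_rot: [3.118, 0.015, -2.957]
wrist_force: [0.0, 1.8, -0.0]
width: -0.0001
```

Emit:
drive_tool:
  targets:
    - [0,-1.5,0,0]

```text
clock: 27.98
tcp_pos: [0.5336, -0.1214, 0.1717]
ee_rot: [3.117, 0.015, -2.957]
wrist_force: [0.3, 1.7, 1.2]
width: -0.0001
```

Emit:
drive_tool:
  targets:
    - [0,-1.5,0,0]

```text
clock: 28.1
tcp_pos: [0.5338, -0.1222, 0.1717]
ee_rot: [3.116, 0.015, -2.956]
wrist_force: [-1.9, 5.1, 2.8]
width: 0.0003
```

Emit:
drive_tool:
  targets:
    - [0,-1.5,0,0]

```text
clock: 28.22
tcp_pos: [0.5339, -0.1224, 0.1717]
ee_rot: [3.114, 0.014, -2.955]
wrist_force: [-2.0, 5.3, 2.6]
width: -0.0
```

Emit:
drive_tool:
  targets:
    - [0,-1.5,0,0]

```text
clock: 28.35
tcp_pos: [0.534, -0.1225, 0.1717]
ee_rot: [3.111, 0.013, -2.954]
wrist_force: [-3.3, 5.3, 3.7]
width: 0.0002
```

```bash
python3 -c "
from h import *
dtrig(69.5,cy=8,z=.098,tz=72.6); jaw()"
```

```text
clk 28.35 tcp [ 0.534  -0.1225  0.1717] grip clamp x 73.3 y 9.1 F [-3.3  5.3  3.7] w 0.0002  delta [1.1 3.7 1.2] turn -0.005 tilt [0.007 0.032]Traceback (most recent call last):
  File "<string>", line 3, in <module>
    dtrig(69.5,cy=8,z=.098,tz=72.6); jaw()
                                     ~~~^^
  File "h.py", line 55, in jaw
    i=1+np.argmax(st[1:,4]); v,u=np.where(l==i)
        ~~~~~~~~~^^^^^^^^^^
    return _wrapfunc(a, 'argmax', axis=axis, out=out, **kwds)
    return bound(*args, **kwds)
ValueError: attempt to get argmax of an empty sequence
```

Emit:
drive_tool:
  targets:
    - [0,5,0,0]
    - [0,8,0,0]
    - [0,0,-20,0]
    - [0,0,-30,0]
    - [0,0,-35,0]
    - [0,20,-10,0]
    - [0,45,0,0]
    - [0,45,0,0]
    - [0,35,0,0]
    - [0,0,0,0]
  fingers: 85

```text
clock: 29.65
tcp_pos: [0.5048, 0.0299, 0.2747]
ee_rot: [3.115, 0.017, -2.96]
wrist_force: [0.7, 0.1, -0.2]
width: 0.0852
```

```bash
python3 -c "
from h import *
dtrig(-113); jaw()
p,R=pose(); f=imaging.grab_frame('wrist'); cv2.imwrite('pics/s1.png',f['img'][:,:,::-1])
s=imaging.grab_frame('side'); crop(s['img'],250,130,330,210,8,'pics/s2.png')
t=imaging.grab_frame('top'); crop(t['img'],270,165,365,250,7,'pics/s3.png')
"
```

```text
clk 29.65 tcp [0.5048 0.0299 0.2747] grip clamp x -81.1 y 9.5 F [ 0.7  0.1 -0.2] w 0.0852  delta [ 13.1  29.1 103.3] turn -0.01 tilt [0.012 0.029]
red centre clamp x 25.5 area yellow span 38.4..50.4 len 12.0 n 39
```

View pics/s1.png

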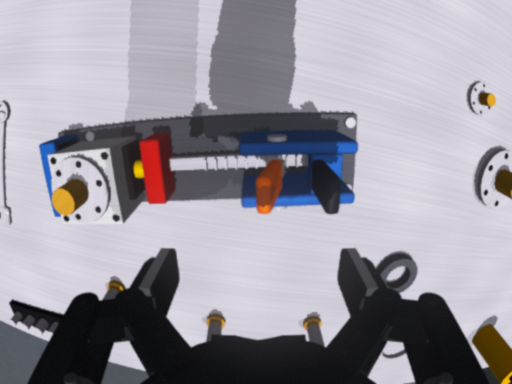

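View pics/s2.png

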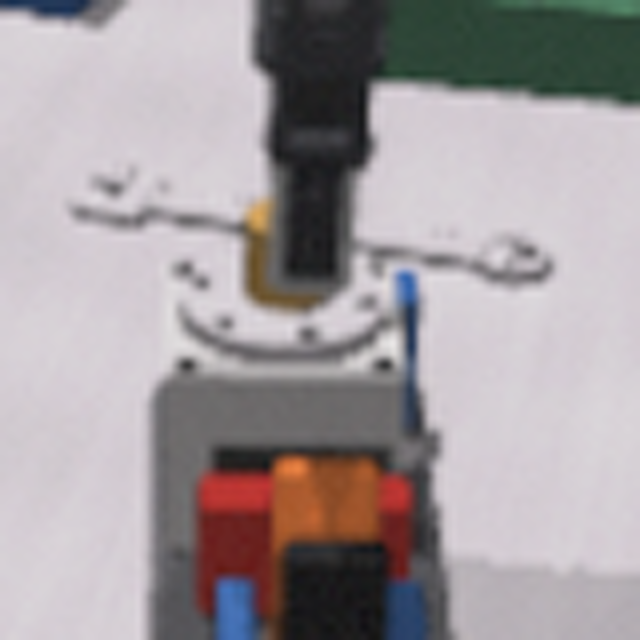

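View pics/s3.png

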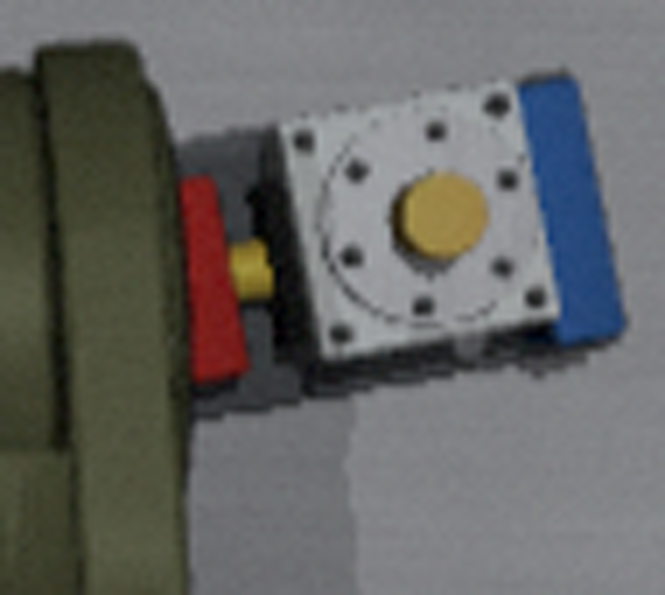

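Emit:
drive_tool:
  targets:
    - [6,14,10,-0.01]
    - [6,13,15,0]
    - [0,0,20,0]
    - [0,0,5,0]
    - [0,0,0,0]

```text
clock: 30.48
tcp_pos: [0.4863, 0.0524, 0.2204]
ee_rot: [3.117, 0.013, -2.959]
wrist_force: [0.2, 0.8, 0.7]
width: 0.0849
```

```bash
python3 -c "
from h import *
dtrig(-113); jaw()
p,R=pose(); f=imaging.grab_frame('wrist'); cv2.imwrite('pics/s4.png',f['img'][:,:,::-1])"
```

```text
clk 30.48 tcp [0.4863 0.0524 0.2204] grip clamp x -106.6 y -4.5 F [0.2 0.8 0.7] w 0.0849  delta [-2.3  5.2 48.6] turn -0.009 tilt [0.009 0.027]
red centre clamp x 25.4 area yellow span 38.0..50.4 len 12.4 n 37
```

View pics/s4.png

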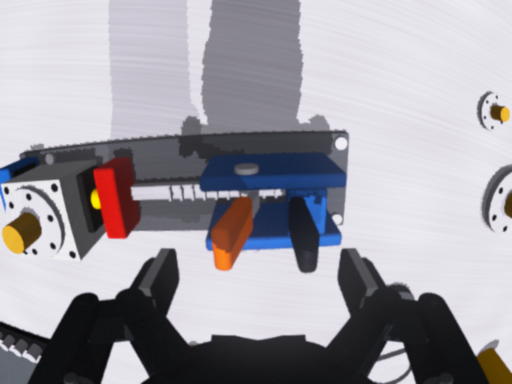

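Emit:
drive_tool:
  targets:
    - [-1,3,5,-0.009]
    - [-1,2,8,0]
    - [0,0,12,0]
    - [0,0,12,0]
    - [0,0,8,0]
    - [0,0,0,0]

```text
clock: 31.32
tcp_pos: [0.4888, 0.0592, 0.1735]
ee_rot: [3.117, 0.015, -2.95]
wrist_force: [-0.2, -1.1, 1.4]
width: 0.0848
```

```bash
python3 -c "
from h import *
dtrig(-113); jaw()
look(7)"
```

```text
clk 31.32 tcp [0.4888 0.0592 0.1735] grip clamp x -112.8 y -0.8 F [-0.2 -1.1  1.4] w 0.0848  delta [0.8 0.2 1.5] turn -0.0 tilt [0.01  0.027]
red centre clamp x 25.4 area yellow span 38.0..50.4 len 12.4 n 39
clk 31.38 tcp [0.489  0.0592 0.1739] grip clamp x -112.8 y -0.5 F [ 0.1 -0.7 -0.2] w 0.0846  delta [1.  0.2 1.9] turn -0.0 tilt [0.011 0.028]
```

View pics/o7w.png

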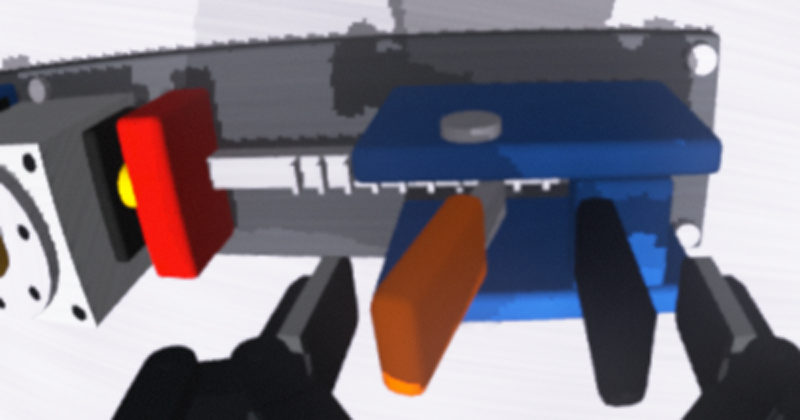

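Emit:
drive_tool:
  targets:
    - [1,4,1,0]
    - [0,3,1,0]
    - [0,0,0,0]
    - [0,0,0,0]
  fingers: 52

```text
clock: 31.98
tcp_pos: [0.4885, 0.0636, 0.1744]
ee_rot: [3.121, 0.021, -2.951]
wrist_force: [-0.1, -0.5, 0.3]
width: 0.0523
```

```bash
python3 -c "
from h import *
dtrig(-122); jaw()"
```

```text
clk 31.98 tcp [0.4885 0.0636 0.1744] grip clamp x -117.0 y 0.1 F [-0.1 -0.5  0.3] w 0.0523  delta [1.6 4.9 2.5] turn -0.001 tilt [0.016 0.024]
red centre clamp x 25.6 area yellow span 38.4..50.4 len 12.0 n 37
```

Emit:
drive_tool:
  targets:
    - [0,1,0,0]
    - [0,0,0,0]
    - [0,0,0,0]
  fingers: 46

```text
clock: 32.4
tcp_pos: [0.4881, 0.0662, 0.1755]
ee_rot: [3.121, 0.02, -2.946]
wrist_force: [-1.0, -0.5, 1.3]
width: 0.0465
```

```bash
python3 -c "
from h import *
dtrig(-122); jaw()"
```

```text
clk 32.4 tcp [0.4881 0.0662 0.1755] grip clamp x -119.6 y 0.2 F [-1.  -0.5  1.3] w 0.0465  delta [1.7 2.3 3.5] turn 0.004 tilt [0.016 0.024]
red centre clamp x 29.5 area yellow span 42.8..50.4 len 7.6 n 25
```

View check.

```bash
python3 -c "
from h import *
look(8); jaw(); dtrig(-122)
im=np.load('o8.npz')['t']; crop(im,285,175,330,220,14,'pics/t1.png')
s=imaging.grab_frame('side'); crop(s['img'],245,130,345,250,5,'pics/t2.png')
print(status.state()['qvel'].round(4))
"
```

```text
clk 32.45 tcp [0.4881 0.0663 0.1755] grip clamp x -119.7 y 0.2 F [-0.1  0.6  2. ] w 0.0466  delta [ 1.7 -6.7  3.3] turn 0.004 tilt [0.016 0.024]
red centre clamp x 29.5 area yellow span 42.8..50.4 len 7.6 n 25
clk 32.6 tcp [0.488  0.0662 0.1755] grip clamp x -119.6 y 0.1 F [-0.3  0.1  1.2] w 0.0459  delta [1.7 2.3 3.5] turn 0.003 tilt [0.016 0.024]
[ 0.0005  0.0006 -0.0007  0.0009 -0.0007  0.0002 -0.0007]
```

View pics/o8w.png

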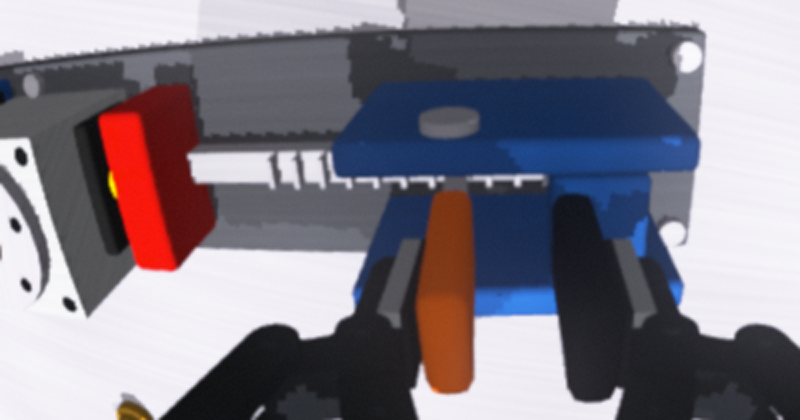

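View pics/t1.png

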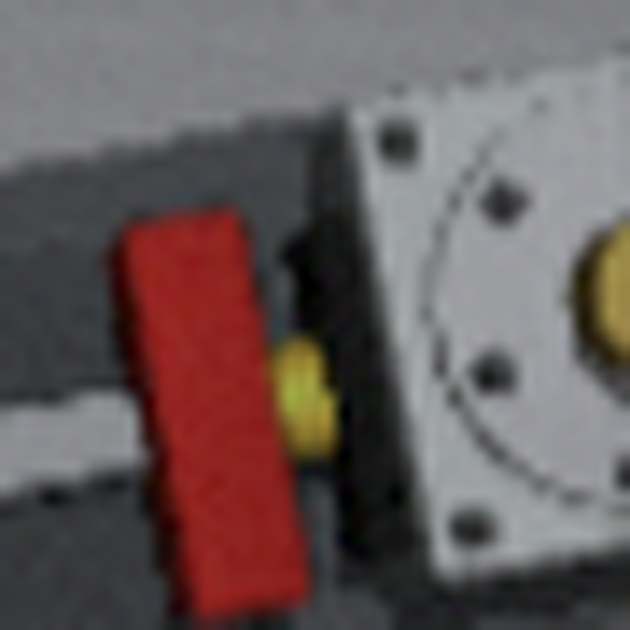

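View pics/t2.png

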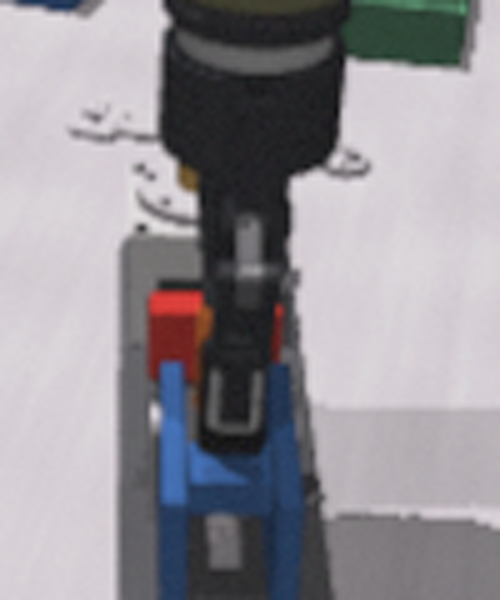

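```bash
python3 -c "
from h import *
jaw(); dtrig(-122); print(bot.job_done())"
```

```text
red centre clamp x 29.4 area yellow span 42.8..50.4 len 7.6 n 26
clk 32.7 tcp [0.4881 0.0662 0.1755] grip clamp x -119.6 y 0.2 F [-1.3 -0.2  1.2] w 0.0461  delta [1.7 2.3 3.5] turn 0.003 tilt [0.016 0.024]
the job is handed in; nothing more can be done
None
```

I set the middle-sized cover into the housing bore and pumped the trigger until the pad pressed the housing against the stop. I handed the job in at 32.7 s, still squeezing the trigger.

**Cover:** after I let go, the wrist and side views showed the flange flat on the housing and the boss upright. It still looked level in later pictures.

**Housing against the stop:** partway through pumping I suspected a gap of about 1 mm at the stop. I released the trigger and pushed lightly (about 6 N) on the cover's boss. The cover slid about 2 mm in the bore's clearance. The pad then sat about 1 mm further on, and the housing resisted further pushing. I didn't look into the gap again afterwards.

**Plunger:** it is pressed back somewhat more than half. My last readings gave 13 to 15 mm of 24 (55–62%). The final squeeze moved the jaw about 4 mm, more than I wanted. It can't be backed off, since only the trigger may move the jaw.

**Trigger:** it is held a bit over half squeezed, with the fingers around the trigger and the post. The jaw and arm were steady just before I handed in. The first squeeze moved the jaw about 19 mm rather than the stated 11 mm, and I didn't find out why.

I never touched the other parts on the bench, and only the trigger moved the jaw. The highest wrist force I read was about 18 N.

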